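# Fit the return spring to the offcut funnel's swing cover

### The job

Take the tension spring off the slatted rack and fit it as the return spring of the offcut funnel's swing cover: drop its hook down through the hole in the cover's tail, draw the other end out so that the cover swings shut, and feel the eye down over the head of the anchor stud. Ease the pull over to the stud gently before letting go, so that the spring holds the cover shut, and never force, snap or overstretch it. Leave everything else on the bench alone.

Things in the scene. Friction and masses are not known exactly. Their poses are not given: they have to be found in the camera images.
- chute: Slatted ash surround, 290 x 420 x 30 mm high, with a tin funnel (100 mm mouth) let into it; screwed down. Its origin is at bench level straight under hole_shut; z up, x and y along its edges, +y pointing from the hole towards the stud. The funnel mouth is centred at x +140, y -135 mm, the cover's pivot at x +50, y 0 mm.
- cover (a joint): Swing cover of grey 4 mm steel plate on an upright pivot: 112 mm disc for the funnel mouth, and a 24 mm wide tail on the other side of the pivot with the spring hole 50 mm from it. 0 rad = shut, against its stop; grows anticlockwise seen from above, to 0.9. Stiff: it stays where it is left; 3 N at the hole swings it. Starts ajar. Pulling the hole towards the stud shuts it.
- cover_hole (a point): Centre of the 7 mm hole in the cover's tail, on the tail's top face (51 mm above the bench); moves with the cover. The tail is 4 mm thick, with 17 mm of free space beneath it down to the ash.
- hole_shut (a point): The point where the centre of that hole, on the tail's top face, comes when the cover is shut. Fixed to the chute, same axes as chute.
- anchor: Spring anchor: steel plate, 30 x 72 x 4 mm, screwed to the ash, with a slot along its y (same way as the chute's +y). In the slot an upright steel stud is clamped fast, anywhere up to 9 mm either side of the middle: its place is not reported, look or feel for it. Origin: middle of the plate's underside, 30 mm above the bench. From there: stud collar 16 mm thick up to 20 mm.
- slot_mid (a point): Above the middle of the anchor's slot at the height of the middle of the stud's neck, 56 mm above the bench; 160 to 163 mm from hole_shut along the chute's +y; axes as the anchor. Stud neck: 8 mm thick, 50 to 62 mm above the bench; head 11 mm wide, 62 to 66 mm, its top coned down to 6 mm wide.
- spring: Tension spring, 160 mm long, about 0.13 kg, lying on the slatted rack with its hook leg down in a gap. Origin: centre of the eye-end block (16 wide x 24 long x 16 mm high, flat sides to grip). +y runs along the spring to the eye, -y to the hook, z up. A 16 mm coil runs from y -12 to -82 mm, then the hook-end block. Block underside 8 mm below the origin; slats' top 28 mm above the bench.
- eye (a point): Centre of the 14 mm eye in a flat steel plate (26 wide, 5 mm thick) on the spring's end, 28 mm along +y from the spring's origin and level with it; the plate ends 41 mm from the origin.
- hook_tip (a point): Lower tip of the hook's leg: a 5 mm round leg cut off square, pointing straight down, 104 mm along -y from the spring's origin when unstretched and 26 mm below the spring's axis. Seated, the hook-end block rests on the tail: spring axis 59 mm above the bench, tip 18 mm below the tail's top face. With the axis held at 70 mm the leg is still 7 mm in.
- hook_end (a joint): How far the spring is drawn out, m: 0 at rest. It begins to open at 8 N and takes 0.15 N more per mm (20 mm: 11 N; 40 mm: 14 N). Beyond 45 mm it is spoiled. Do not let it press on the stud with over 18 N, or on the cover with over 25 N.
- glass_sample: Frosted glass corner sample, 85 x 85 x 6 mm, flat on the bench; origin under its centre. Leave alone.
- point_driver: Yellow steel point driver, 170 x 26 x 64 mm; origin under its middle. Leave alone.
- roller: Rubber roller, 38 x 100 mm, on a black handle, lying flat; origin under the roller. Leave alone.
- cup_hook: Small brass cup hook, 45 mm, lying on the last slat of the rack beside the spring's hook end. Leave alone.
- corner_sample: L-shaped dark moulding corner, 110 mm arms, 22 mm high; origin under its corner. Leave alone.
- points_tin: Round closed tin, 75 mm wide, 34 mm high; origin under its centre. Leave alone.
Things that resemble listed ones, but are neither listed nor needed, are in the scene too. What is shaped like the spring but turquoise is not meant.

How it is judged:
By the outcome, as a careful person would: the job done as asked, in the order asked, and still so for the second after the job is handed in, with the robot touching nothing.
It also fails if it takes over 67 s, if anything falls off the work surface, if the arm or the gripper's body presses on something with over 40 N, if the wrist force passes 120 N, or if a joint passes its speed limit or range.

### The arm

A 6-joint arm with a two-finger parallel gripper is mounted at the origin on the work surface. World frame = base frame: x ahead of the robot, y to its left, z up, the work surface at z = 0. Lengths are in m, angles in rad, forces in N, time in s.
With the tool pointing down it reaches from about 0.325 to 1 m from the base axis. Payload 5.1 kg.
Tool frame: the origin (TCP) lies at the very end of the fingers, on their centre line; the grasp point (between the pads) lies 19 mm behind it; z points along the fingers, y is the direction in which the jaws open and shut (so a half turn about z gives the same grasp; the last joint's range is limited). The gripper opens to 85 mm and grips with 20 to 120 N. Pads are 22 mm wide; open, the fingers measure 114 mm over their backs; the gripper's body (76 mm by 85 mm) begins 54 mm behind the grasp point. The pads swing forward as they close: fully open they stand 13 mm farther back than shut.
Start: joints at [1.264, 0.124, 1.65, -0, 1.367, -0.083], TCP at [0.144, 0.634, 0.231] pointing down, gripper open.
Joint ranges: [-2.61, 2.61], [-1.02, 2.33], [0.03, 2.71], [-1.35, 4.49], [0.32, 2.68], [-2.91, 2.91]. Speed limits (rad/s): [2.57, 2.57, 3.14, 3.14, 3.14, 3.14].

### API

Orientations are given as a unit quaternion [w, x, y, z].
In Python, from workcell import * gives the robot as it stands.
- The arm moves only by the tool play_rows, never from a script. Its argument "motion" is a list that holds one entry, the list of rows, each a list of 5 numbers: the shift along the tool's x, y, z in cm, then the turn about the tool's z in rad, then the opening, from 0 (shut) to 1 (fully open). In form: [[[tx, ty, tz, yaw, jaw], ...]]. A call has 1 to 10 rows; each row is the pose to reach, as a shift and turn from the pose commanded when the call began, along the tool's axes at that moment; what a row does not reach only later rows make up. A row lasts 1/12 s, in which the tool goes at most 41.7 mm and 7.16 degrees, less where a joint would pass 70% of its speed; a pose out of reach is approached as far as the arm can. A call with a gripper value outside its range is refused whole. The fingers move at their own pace and stop on an object; "grip_force" is the grip in N (left out, the last holds). Time passes only in rows, so rows that repeat a pose let the fingers close. It gives the time, the measured TCP pose, the force and the opening at its end, in the units of the state.
- get_state(): the state, without advancing time (a new reading comes with each control period).
- read_camera(name): name is "scene" or "top" or "wrist"; returns a dict with "img" (480x640x3 uint8, red, green, blue), "range_z" (480x640 float32, m along the optical axis (not along the pixel's ray), 0 where there is no reading), "fx", "fy", "cx", "cy" (pixels), "extrinsics" (4x4, takes a point from world to camera coordinates); the wrist camera has in their place "T_tool_cam" (4x4, takes a point from camera to tool coordinates, whose origin is the TCP and whose axes are the flange's). Camera axes: x right, y up, looking along -z (the intrinsics and any distortion apply to the point x, -y, -z); pixel columns grow to the right and rows downward; lengths in m; the calibration is good to about 2 mm. A picture is of the moment at which its call begins: read the wrist's pose just before it.
- finish_job(): hands the job in, once; it reports no verdict.
The state is a dict: "clock": time; "joint_positions": joint angles; "qvel": joint speeds; "effort": joint torques, N m; "tool_pos": TCP position; "tcp_rot": TCP orientation; "ft_force": force on the tool from outside, world axes, zero at the start; "moment": the same for the moment, N m; "width": finger opening in m.
Only numpy, scipy, OpenCV 4.12 (cv2) and the standard library are available. Lean on these libraries where they do the work, as an engineer would, in place of code of your own. Each camera call takes 0.05 s, during which the arm holds its last target.

## Working session

There is one attempt and no reset: what is moved stays moved. The work goes in short steps, Python scripts to look and compute and a tool call to move; the robot and the scene stay as the last step left them, time stands still between calls to the robot, and variables do not carry over. Pictures are saved under pics/ and viewed, and the job is handed in when it is done.

Besides the shell and the picture viewer there is one more tool, called after "Emit:" by a JSON object that holds its "name" and its "arguments". play_rows: Moves the arm, as the interface text tells. Its arguments: {"type":"object","properties":{"motion":{"type":"array"},"grip_force":{"type":"number"}},"required":["motion"]}

```bash
mkdir -p pics; ls; cat > h.py <<'E'
from workcell import *
import numpy as np, cv2
def snap(n,f):
    c=read_camera(n); cv2.imwrite('pics/'+f+'.png',c['img'][:,:,::-1]); np.savez('pics/'+f+'.npz',**c); return c
def load(f): return dict(np.load('pics/'+f+'.npz'))
def ray(c,u,v,T=None):
    d=np.array([(u-c['cx'])/c['fx'],-(v-c['cy'])/c['fy'],-1.])
    E=np.linalg.inv(c['extrinsics']) if T is None else T
    return E[:3,3],E[:3,:3]@d
def onz(c,u,v,z,T=None):
    o,d=ray(c,u,v,T); return o+d*(z-o[2])/d[2]
def proj(c,p,T=None):
    E=c['extrinsics'] if T is None else np.linalg.inv(T)
    q=E[:3,:3]@p+E[:3,3]; return c['cx']+c['fx']*q[0]/-q[2], c['cy']-c['fy']*q[1]/-q[2]
def q2R(q):
    from scipy.spatial.transform import Rotation as R
    return R.from_quat([q[1],q[2],q[3],q[0]]).as_matrix()
def wT(s,c):
    T=np.eye(4);T[:3,:3]=q2R(s['tcp_rot']);T[:3,3]=s['tool_pos']; return T@c['T_tool_cam']
E
python3 - <<'E'
from h import *
s=get_state(); print(s)
for n in ['scene','top','wrist']:
    c=snap(n,n+'0'); print(n,c['fx'],c['fy'],c['cx'],c['cy'],[k for k in c])
    if n=='wrist': print(c['T_tool_cam'])
    else: print(np.linalg.inv(c['extrinsics']))
E
```

```text
pics
{'clock': 0.0, 'joint_positions': array([ 1.26443456e+00,  1.24480818e-01,  1.65167900e+00, -6.77881852e-06,
        1.36746006e+00, -8.26221358e-02]), 'qvel': array([ 0.00015047, -0.00060282,  0.00161895,  0.00013722, -0.00118399,
       -0.00053511]), 'effort': array([ 2.50946869e-03, -4.23614609e+01, -3.65451729e+01,  7.01274030e-05,
        6.98742340e-03,  5.44394396e-06]), 'tool_pos': array([0.14408226, 0.63321197, 0.23006576]), 'tcp_rot': array([-1.92642731e-04,  1.11635879e-01,  9.93748662e-01, -9.95143744e-04]), 'ft_force': array([-0.64818483,  0.37790764, -0.11817966]), 'moment': array([-0.0067361 , -0.01721663, -0.03772344]), 'width': 0.08549102057803633}
scene 451.5660016904207 451.5660016904207 323.1179786747649 241.78623722024767 ['img', 'range_z', 'fx', 'fy', 'cx', 'cy', 'extrinsics']
[[ 0.17712367 -0.71718049  0.67400248  1.10680035]
 [ 0.98399928  0.11561352 -0.13556893 -0.03735082]
 [ 0.01930359  0.68723042  0.72618298  0.70212914]
 [ 0.          0.          0.          1.        ]]
top 551.0047863027194 551.0047863027194 324.09372182555364 238.0018561063828 ['img', 'range_z', 'fx', 'fy', 'cx', 'cy', 'extrinsics']
[[ 0.02596688  0.99313148 -0.11408585  0.40334714]
 [-0.99960082  0.02452478 -0.01402614  0.09367793]
 [-0.01113187  0.11440453  0.99337188  1.13123457]
 [ 0.          0.          0.          1.        ]]
wrist 386.7388533949214 386.7388533949214 318.52328771740747 242.62921981991596 ['img', 'range_z', 'fx', 'fy', 'cx', 'cy', 'T_tool_cam']
[[-2.95611295e-04  9.45258919e-01  3.26321143e-01  8.33256812e-02]
 [ 9.99999859e-01  1.35108290e-04  5.14520557e-04 -2.91417276e-04]
 [ 4.42266454e-04  3.26321249e-01 -9.45258825e-01 -1.42693034e-01]
 [ 0.00000000e+00  0.00000000e+00  0.00000000e+00  1.00000000e+00]]
```

View pics/scene0.png

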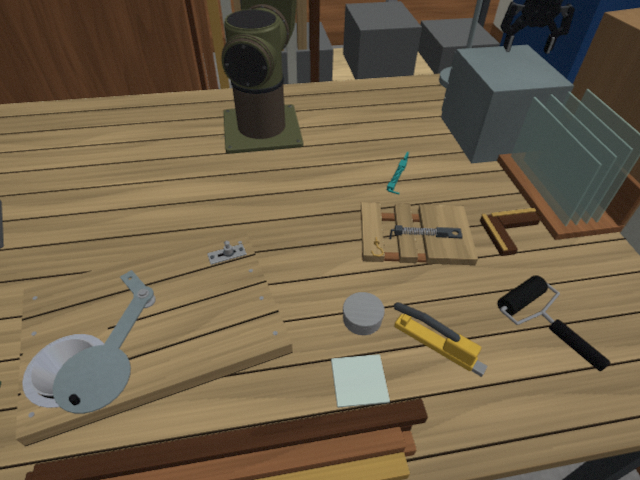

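View pics/top0.png

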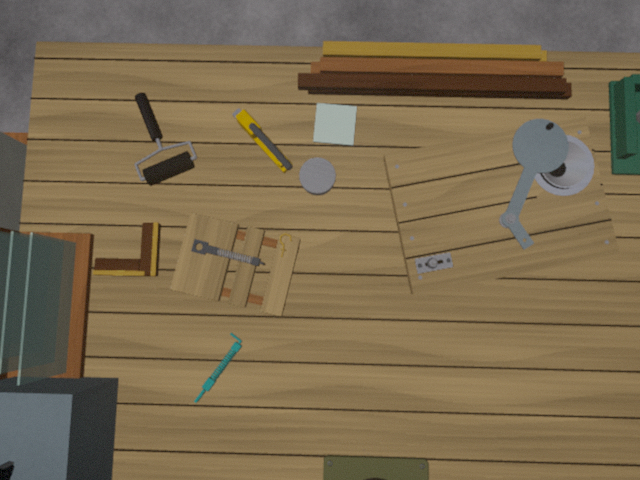

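View pics/wrist0.png

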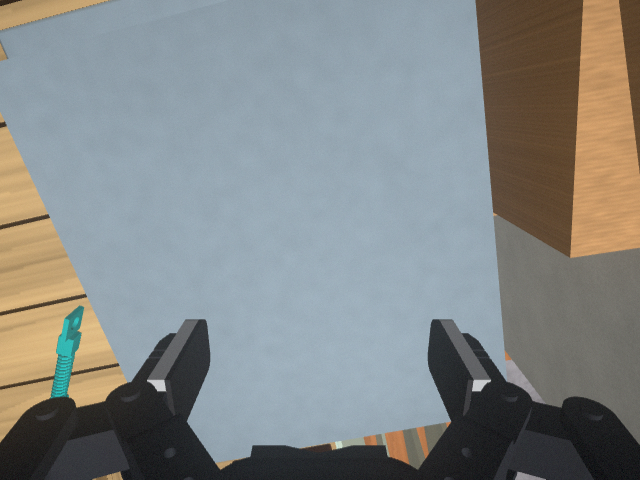

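```bash
python3 - <<'E'
from h import *
c=load('top0')
a=cv2.resize(c['img'][200:310,160:310,::-1],None,fx=5,fy=5,interpolation=cv2.INTER_CUBIC)
cv2.imwrite('pics/cropspring.png',a[:,:])
b=cv2.resize(c['img'][190:300,400:560,::-1],None,fx=5,fy=5,interpolation=cv2.INTER_CUBIC)
cv2.imwrite('pics/cropanchor.png',b)
c=load('scene0')
a=cv2.resize(c['img'][190:270,355:485,::-1],None,fx=6,fy=6,interpolation=cv2.INTER_CUBIC)
cv2.imwrite('pics/cropspring2.png',a)
E
```

```text
(no output)
```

View pics/cropspring.png

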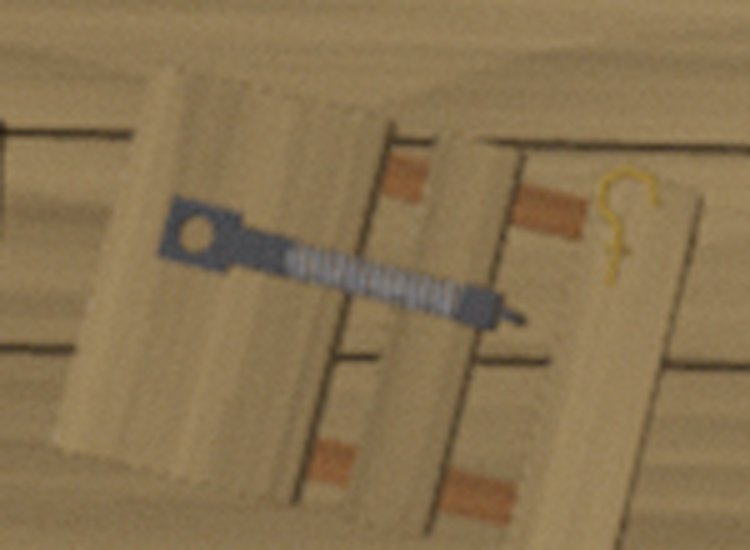

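View pics/cropspring2.png

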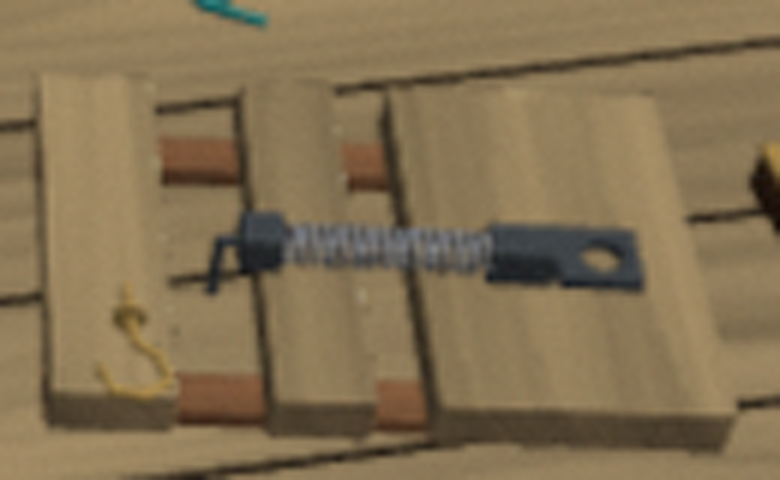

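View pics/cropanchor.png

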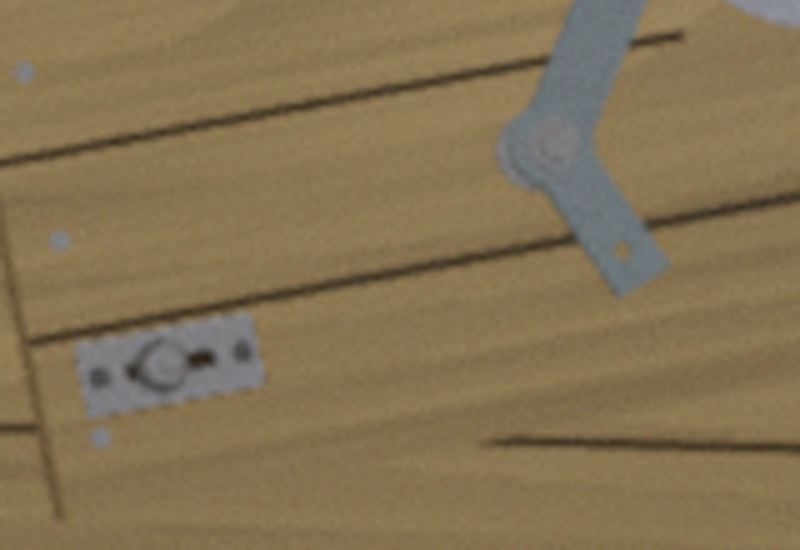

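```bash
python3 - <<'E'
from h import *
c=load('top0'); s=load('scene0')
P=lambda u,v,x0,y0,f,z,c=c: onz(c,(u+.5)/f-.5+x0,(v+.5)/f-.5+y0,z)
eye=P(197,234,160,200,5,.0385); hk=P(482,308,160,200,5,.044); 
print('eye',eye,'hookblock',hk, 'yaw',np.arctan2(*(eye-hk)[[1,0]]))
print('eye scene',P(603,258,355,190,6,.0385,s))
print('hook elbow',P(512,316,160,200,5,.036))
stud=P(170,364,400,190,5,.066);hole=P(622,250,400,190,5,.051);piv=P(555,142,400,190,5,.055)
print('stud',stud,'hole',hole,'piv',piv,np.linalg.norm(hole-piv))
pl=[P(u,v,400,190,5,.034) for u,v in [(77,345),(253,315),(264,387),(88,418)]]
print('plate',np.mean(pl,0),pl)
scr=[P(u,v,400,190,5,.034) for u,v in [(100,377),(243,351)]]
print('screws',scr)
d=scr[0]-scr[1]; print('yaw+y',np.arctan2(d[1],d[0]))
# chute edges
for u,v in [(385,157),(413,292),(589,125),(614,240)]: print('corner',onz(c,u,v,.03))
# range check
for n,(u,v) in dict(eye=(193,247),plate=(436,258),stud=(434,262),hole=(521,236),slat=(205,275),tail=(520,232)).items():
    r=c['range_z'][v,u]; o,dd=ray(c,u,v); print(n,r,(o+dd*r)[:3])
E
```

```text
eye [0.50578952 0.35854214 0.0385    ] hookblock [0.47867652 0.24258754 0.044     ] yaw 1.3410988432236386
eye scene [0.50861953 0.36229837 0.0385    ]
hook elbow [0.4763397  0.23158268 0.036     ]
stud [ 0.4834766  -0.10402863  0.066     ] hole [ 0.5339466  -0.28385578  0.051     ] piv [ 0.57559744 -0.25686966  0.055     ] 0.049789991280917746
plate [ 0.48501563 -0.11017552  0.034     ] [array([ 0.49253659, -0.07297634,  0.034     ]), array([ 0.50628479, -0.14291279,  0.034     ]), array([ 0.47766475, -0.1472687 ,  0.034     ]), array([ 0.4635764 , -0.07754425,  0.034     ])]
screws [array([ 0.48000201, -0.08220007,  0.034     ]), array([ 0.49179838, -0.13894082,  0.034     ])]
yaw+y 1.7757759332284415
corner [ 0.69950046 -0.01090745  0.03      ]
corner [ 0.42627108 -0.07009449  0.03      ]
corner [ 0.77624899 -0.42745805  0.03      ]
corner [ 0.54011044 -0.47034841  0.03      ]
eye 1.1022372 [0.50441084 0.37083355 0.03716307]
plate 1.096018 [ 0.49466179 -0.11443156  0.03545237]
stud 1.0653127 [ 0.4843227  -0.10492573  0.06530926]
hole 1.0858494 [ 0.54122122 -0.27887772  0.04871405]
slat 1.1050298 [0.44952402 0.34610242 0.02769905]
tail 1.0863119 [ 0.54906064 -0.27687229  0.04917708]
```

The only spring-shaped things are the grey spring at top px (199–265, 246–264) and the turquoise one at (190–240, 335–400). By the description the grey one is the target: it lies on the slatted rack with its hook leg in a gap, and the close crop shows this. The anchor stud is at top px (434,262) and the tail hole at (524,240).

Emit:
{"name": "play_rows", "arguments": {"motion": [[[-0.9,-3.8,-1.2,0.12,1],[-1.8,-7.6,-2.4,0.24,1],[-2.7,-11.4,-3.6,0.36,1],[-3.6,-15.2,-4.8,0.48,1],[-4.5,-19,-5,0.6,1],[-5.4,-22.8,-5,0.72,1],[-6.2,-26,-5,0.84,1],[-10.2,-25.5,-5,0.96,1],[-14.2,-25,-5,1.08,1],[-18.2,-24.5,-5,1.2,1]]]}}

```text
clock: 0.98
tool_pos: [0.2682, 0.3534, 0.282]
tcp_rot: [0.0, 0.655, 0.755, 0.002]
ft_force: [0.9, 1.2, -0.3]
width: 0.0851
```

Emit:
{"name": "play_rows", "arguments": {"motion": [[[-0.9,3.8,0,0.1,1],[-1.8,7.6,0,0.2,1],[-2.8,11.4,1.4,0.3,1],[-3.7,15.2,3.4,0.377,1],[-4.7,19,5.5,0.377,1],[-5.6,22.5,8,0.377,1],[-5.6,22.5,8,0.377,0.5],[-5.6,22.5,8,0.377,0.5]]]}}

```text
clock: 1.65
tool_pos: [0.4984, 0.3305, 0.1975]
tcp_rot: [-0.001, 0.784, 0.62, -0.003]
ft_force: [0.0, 0.6, -0.4]
width: 0.0639
```

```bash
python3 - <<'E'
from h import *
s=get_state(); print(s['tool_pos'],s['tcp_rot'],s['width'],s['joint_positions']); c=snap('wrist','w1')
np.save('pics/w1T.npy',wT(s,c))
E
```

```text
[0.49835851 0.33052037 0.19753679] [-5.56897515e-04  7.84354254e-01  6.20304528e-01 -3.22271762e-03] 0.06394050126170715 [ 4.95865393e-01  3.77277115e-02  1.79936186e+00 -1.45910292e-05
  1.31104404e+00  7.28395267e-01]
```

View pics/w1.png

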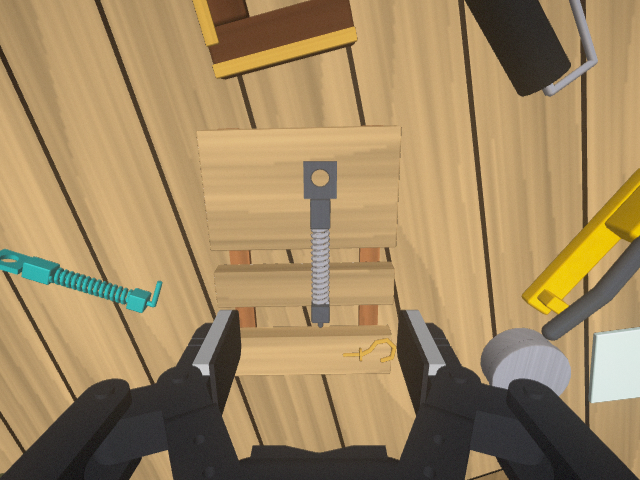

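```bash
python3 - <<'E'
from h import *
c=load('w1');T=np.load('pics/w1T.npy')
im=c['img'].astype(int); sub=im[155:235,295:345]
m=((im.max(2)-im.min(2))<30)&(im.mean(2)<110)
for v in [165,172,178,184,190,205,212,220,308,315,325]:
    x=np.where(m[v,290:350])[0]+290; print(v,x.min() if len(x) else None,x.max() if len(x) else None,len(x))
# eye hole
h=cv2.connectedComponentsWithStats((~m[163:200,303:338]).astype(np.uint8))
print(h[2],h[3]+[303,163])
def P(u,v,z): return onz(c,u,v,z,T)
eye=P(320.2,178.2,.0385);hb=P(320.3,314,.044);print(eye,hb)
d=eye-hb;print('yaw',np.arctan2(d[1],d[0]))
tx=q2R(get_state()['tcp_rot'])[:,0];print('toolyaw',np.arctan2(tx[1],tx[0]))
for v in (162,199,228): print(v,P(320,v,.0385 if v<199 else .044))
E
```

```text
165 304 336 33
172 304 336 19
178 304 336 15
184 304 335 20
190 304 335 32
205 310 329 20
212 310 329 20
220 310 329 20
308 311 329 19
315 311 329 19
325 318 322 5
[[  1   0  33  37 931]
 [  0   0   8  37  50]
 [ 27   0   8  37  69]
 [  8   6  18  18 245]] [[319.75510204 181.2244898 ]
 [303.98       185.54      ]
 [335.91304348 186.75362319]
 [319.71836735 177.6       ]]
[0.50712726 0.3614816  0.0385    ] [0.48041017 0.24769783 0.044     ]
yaw 1.3401684286890843
toolyaw 1.3395191343441142
162 [0.50983971 0.37366455 0.0385    ]
199 [0.50347387 0.34664057 0.044     ]
228 [0.49804621 0.32362265 0.044     ]
```

Emit:
{"name": "play_rows", "arguments": {"motion": [[[0.1,0.1,3.5,0,0.5],[0.3,0.15,7,0,0.5],[0.3,0.15,10.5,0,0.5],[0.3,0.15,13,0,0.5],[0.3,0.15,14,0,0.5],[0.3,0.15,14,0,0.5],[0.3,0.15,14,0,0.5]]]}}

```text
clock: 2.28
tool_pos: [0.5005, 0.3356, 0.0633]
tcp_rot: [0.0, 0.783, 0.622, 0.001]
ft_force: [0.0, 0.5, 0.3]
width: 0.0429
```

```bash
python3 - <<'E'
from h import *
s=get_state(); print(s['tool_pos'],s['tcp_rot'],s['width'],s['ft_force'],s['qvel']); c=snap('wrist','w2')
np.save('pics/w2T.npy',wT(s,c))
E
```

```text
[0.50049165 0.33558315 0.06326419] [1.49404972e-04 7.83265994e-01 6.21685648e-01 1.14674387e-03] 0.04288736402129148 [0.0210936  0.51855908 0.28976175] [-0.00405836 -0.01934507 -0.03412344 -0.00093389 -0.00521635 -0.00031159]
```

View pics/w2.png

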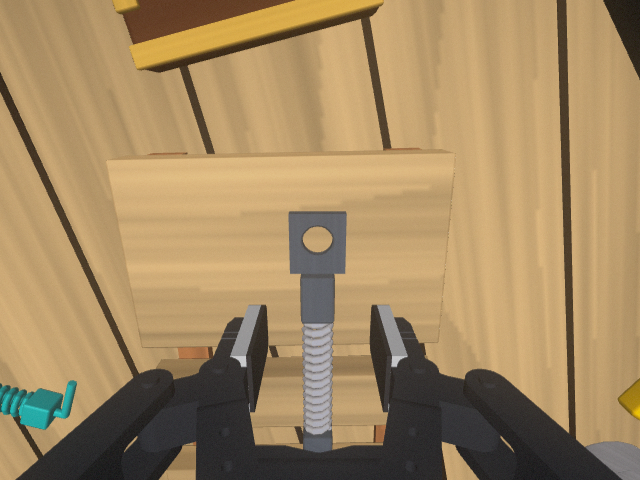

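```bash
python3 - <<'E'
from h import *
c=load('w2');T=np.load('pics/w2T.npy')
P=lambda u,v,z: onz(c,u,v,z,T)
R=q2R(get_state()['tcp_rot']); s=get_state(); print(s['tool_pos'],s['qvel'])
for n,u,v,z in [('eye',317.7,238.8,.0385),('plateend',317.5,211.5,.0385),('blk front',318,276,.044),('blk back',318,322,.044)]:
    p=P(u,v,z); print(n,p,'tool',R.T@(p-s['tool_pos']))
E
```

```text
[0.50140942 0.33592556 0.06434157] [-0.00595005 -0.00792704 -0.01857242 -0.00138429 -0.00378141  0.00027999]
eye [0.5073196  0.36262321 0.0385    ] tool [ 0.02726226 -0.00039546  0.02592478]
plateend [0.51015738 0.37513436 0.0385    ] tool [ 0.04009091 -0.00047458  0.02596416]
blk front [0.5037893  0.34693894 0.044     ] tool [ 0.01120316 -0.00025169  0.02037557]
blk back [0.49834568 0.32366315 0.044     ] tool [-0.0127006  -0.0002644   0.02030167]
```

Emit:
{"name": "play_rows", "arguments": {"motion": [[[-0.15,0,1,0,0.5],[-0.15,0,2,0,0.45],[-0.15,0,2.6,0,0.4],[-0.15,0,2.8,0,0.35],[-0.15,0,2.8,0,0.35],[-0.15,0,2.8,0,0.35]]]}}

```text
clock: 2.83
tool_pos: [0.4999, 0.333, 0.033]
tcp_rot: [-0.0, 0.784, 0.621, -0.0]
ft_force: [0.4, 0.6, -0.0]
width: 0.03
```

```bash
python3 - <<'E'
from h import *
for i in range(2):
    s=get_state(); print(s['tool_pos'],s['width'],s['ft_force'],s['qvel']); c=snap('wrist','w3')
np.save('pics/w3T.npy',wT(s,c))
E
```

```text
[0.49987691 0.33304618 0.03302471] 0.030003151048748476 [ 0.37861754  0.61929852 -0.04377199] [ 5.89642656e-05 -8.10074321e-03 -8.02995354e-03 -8.93295071e-04
 -1.02661711e-03  3.28464258e-04]
[0.50012186 0.33319282 0.03339821] 0.030105489687263877 [-0.14883528 -0.72519017 -0.36320025] [ 0.00272793 -0.0064814  -0.00267072 -0.00086614  0.00030571  0.00178178]
```

View pics/w3.png

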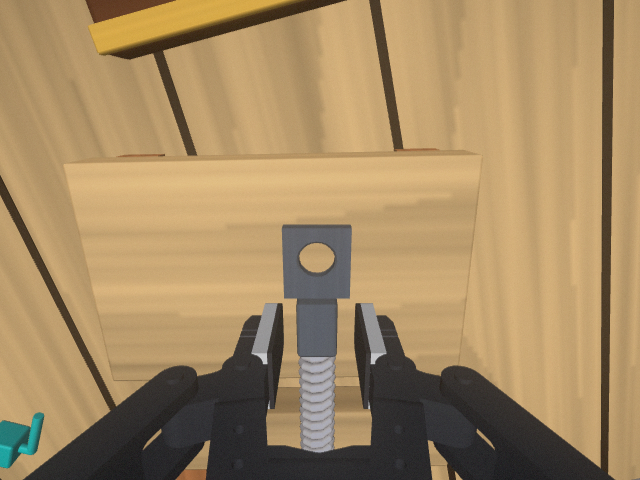

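Emit:
{"name": "play_rows", "arguments": {"motion": [[[0,0,0.2,0,0.35],[0,0,0.25,0,0.1],[0,0,0.25,0,0.0],[0,0,0.25,0,0.0],[0,0,0.25,0,0.0],[0,0,0.25,0,0.0],[0,0,0.25,0,0.0]]], "grip_force": 80}}

```text
clock: 3.52
tool_pos: [0.5002, 0.3333, 0.0312]
tcp_rot: [0.0, 0.784, 0.621, 0.0]
ft_force: [0.4, 0.1, 2.5]
width: 0.0138
```

```bash
python3 - <<'E'
from h import *
s=get_state(); print(s['tool_pos'],s['width'],s['ft_force'],s['qvel'])
E
```

```text
[0.50019932 0.33333036 0.03115071] 0.013817696210558632 [0.3729967  0.05090596 2.49648702] [-0.00027648  0.00177116 -0.00024487 -0.0008667   0.00109413  0.00046203]
```

Emit:
{"name": "play_rows", "arguments": {"motion": [[[0,0,-0.5,0,0],[0,0,-1.5,0,0],[0,0,-3,0,0],[0,0,-5,0,0],[0,0,-8,0,0],[0,0,-10,0,0],[0,0,-10,0,0]]]}}

```text
clock: 4.1
tool_pos: [0.5029, 0.3348, 0.1374]
tcp_rot: [0.001, 0.784, 0.621, 0.005]
ft_force: [1.2, 0.8, 0.3]
width: 0.0138
```

```bash
python3 - <<'E'
from h import *
s=get_state(); print(s['tool_pos'],s['tcp_rot'],s['width'],s['ft_force'],s['moment']); c=snap('wrist','w4')
np.save('pics/w4T.npy',wT(s,c));snap('scene','s4');snap('top','t4')
E
```

```text
[0.50287863 0.33481317 0.13736539] [0.00085559 0.78354183 0.62131841 0.0049906 ] 0.013793456749188825 [1.19695497 0.78585732 0.25862575] [ 0.01949344 -0.01394723 -0.01981027]
```

View pics/w4.png

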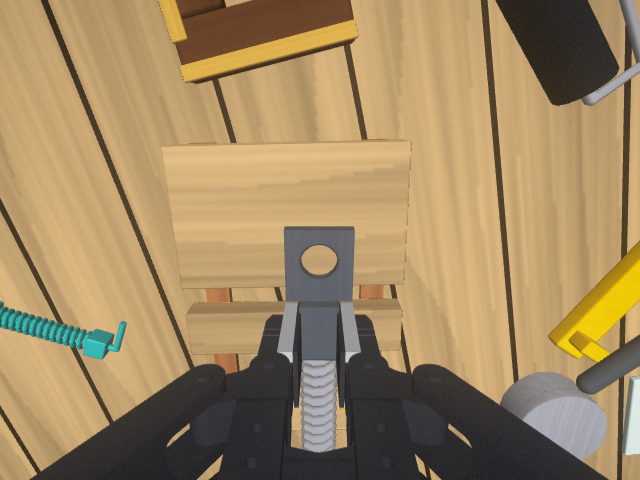

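View pics/s4.png

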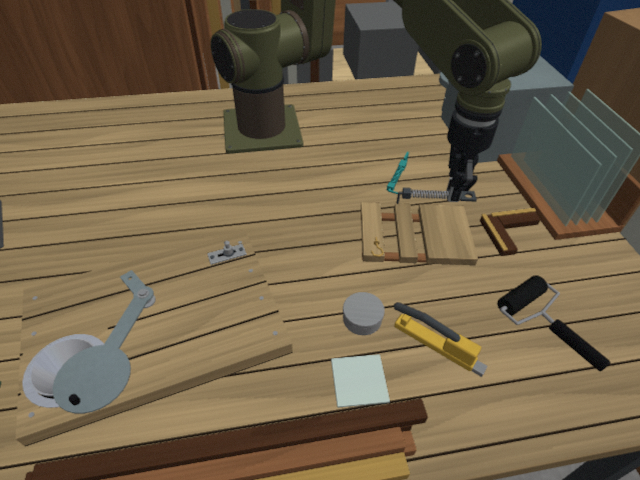

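View pics/t4.png

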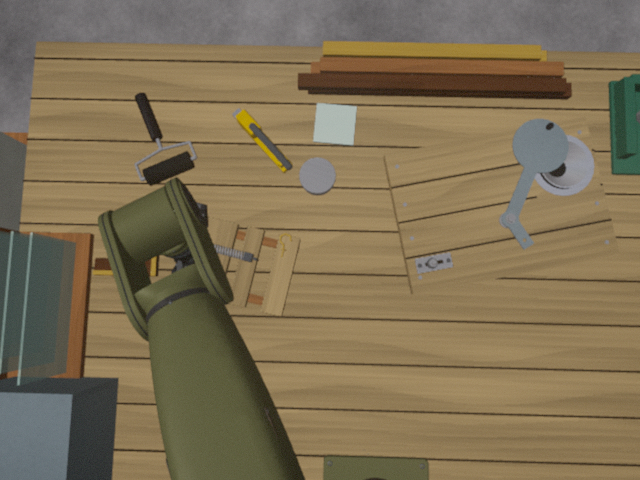

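Emit:
{"name": "play_rows", "arguments": {"motion": [[[-2.5,0.6,-1,0,0],[-6,1.5,-2,-0.05,0],[-9.5,2.3,-3,-0.1,0],[-13,3.2,-4,-0.15,0],[-16.5,4,-5,-0.2,0],[-20,4.8,-5,-0.25,0],[-23.5,5.7,-5,-0.3,0],[-27,6.5,-5,-0.35,0],[-30.5,7.4,-5,-0.4,0],[-34,8.2,-5,-0.44,0]]]}}

```text
clock: 5.08
tool_pos: [0.5006, -0.0181, 0.1784]
tcp_rot: [-0.002, 0.628, 0.778, -0.001]
ft_force: [1.0, -0.7, -1.1]
width: 0.0135
```

Emit:
{"name": "play_rows", "arguments": {"motion": [[[-3.6,-0.7,0,0,0],[-7.2,-1.5,0,0,0],[-10.8,-2.2,0,0,0],[-14.4,-3,0,0,0],[-17,-3.5,0,0,0],[-18,-3.7,0,0,0],[-18,-3.7,0,0,0],[-18,-3.7,0,0,0],[-18,-3.7,0,0,0]]]}}

```text
clock: 5.83
tool_pos: [0.5031, -0.1989, 0.1797]
tcp_rot: [-0.001, 0.629, 0.778, 0.0]
ft_force: [-0.0, 0.5, -1.1]
width: 0.0139
```

```bash
python3 - <<'E'
from h import *
s=get_state(); print(s['tool_pos'],s['tcp_rot'],s['width'],s['ft_force'],s['qvel'],s['joint_positions']); c=snap('wrist','w5')
np.save('pics/w5T.npy',wT(s,c))
E
```

```text
[ 0.50314431 -0.19885834  0.17967872] [-1.21833323e-03  6.28710356e-01  7.77638607e-01  2.87297961e-05] 0.01390962055667264 [-0.01512276  0.52893337 -1.12681294] [ 0.01031907 -0.00797322 -0.00330174 -0.00341641 -0.00163859 -0.00234704] [-4.75905572e-01 -7.79011270e-02  1.94409635e+00  5.74362720e-04
  1.27777198e+00 -6.87079876e-01]
```

View pics/w5.png

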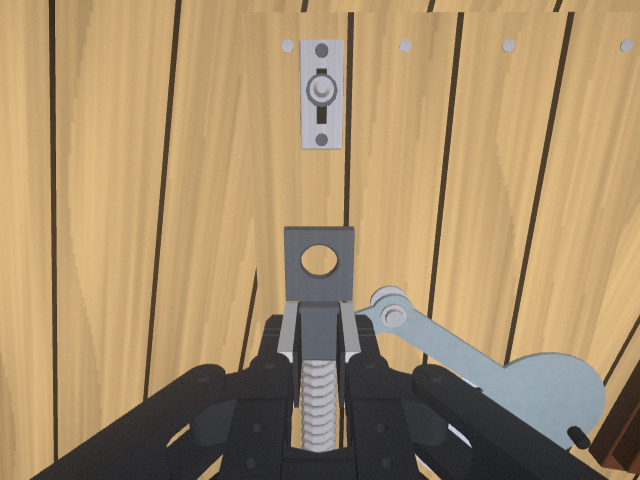

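```bash
python3 - <<'E'
from h import *
c=load('w5');T=np.load('pics/w5T.npy')
b=cv2.resize(c['img'][30:160,270:420,::-1],None,fx=5,fy=5,interpolation=cv2.INTER_CUBIC); cv2.imwrite('pics/w5c.png',b)
P=lambda u,v,z: onz(c,u,v,z,T)
print('stud',P(321.5,87,.066)); a=P(321,50,.034);d=P(321,140,.034); print('screws',a,d,(a+d)/2,np.arctan2(*(a-d)[[1,0]]))
print('piv',P(394.5,314,.055)); 
r1=[P(u,46,.03) for u in (287.5,405.5,508.5,626.5)]; print(r1, np.arctan2(*(r1[3]-r1[0])[[1,0]])+np.pi/2)
s=get_state();x=q2R(s['tcp_rot'])[:,0];print('toolyaw',np.arctan2(x[1],x[0]),s['tool_pos'])
for u,v in[(321,87),(321,60),(394,312)]:
  r=c['range_z'][v,u];o,dd=ray(c,u,v,T);print(o+dd*r)
E
```

```text
stud [ 0.48515687 -0.10395479  0.066     ]
screws [ 0.47975636 -0.07973769  0.034     ] [ 0.4921631 -0.1371592  0.034    ] [ 0.48595973 -0.10844845  0.034     ] 1.7835896257447175
piv [ 0.57565855 -0.25235953  0.055     ]
[array([ 0.4568344 , -0.08158045,  0.03      ]), array([ 0.53538998, -0.06479637,  0.03      ]), array([ 0.60390461, -0.05015762,  0.03      ]), array([ 0.68233409, -0.03340048,  0.03      ])] 1.7812900908179565
toolyaw 1.7823636688625912 [ 0.50334477 -0.19875954  0.18002583]
[ 0.48486192 -0.10406914  0.06696788]
[ 0.48106797 -0.08582759  0.03491272]
[ 0.57394298 -0.24944829  0.05759804]
```

View pics/w5c.png

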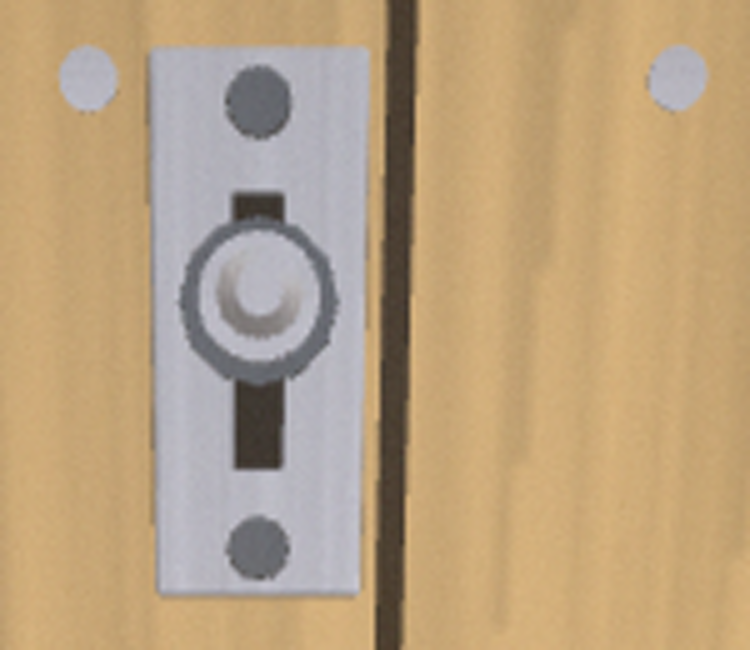

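Emit:
{"name": "play_rows", "arguments": {"motion": [[[-3,0.2,0,0,0],[-6.5,0.5,0,0,0],[-10,0.8,0,0,0],[-13.5,1,0,0,0],[-16,1.2,0,0,0],[-17,1.2,0,0,0],[-17,1.2,0,0,0],[-17,1.2,0,0,0],[-17,1.2,0,0,0]]]}}

```text
clock: 6.63
tool_pos: [0.5507, -0.3621, 0.1806]
tcp_rot: [-0.001, 0.628, 0.778, 0.0]
ft_force: [0.5, 0.8, -1.0]
width: 0.0141
```

```bash
python3 - <<'E'
from h import *
s=get_state(); print(s['tool_pos'],s['tcp_rot'],s['ft_force'],s['qvel']); c=snap('wrist','w6')
np.save('pics/w6T.npy',wT(s,c))
b=cv2.resize(c['img'][80:240,240:440,::-1],None,fx=4,fy=4,interpolation=cv2.INTER_CUBIC); cv2.imwrite('pics/w6c.png',b)
E
```

```text
[ 0.55074427 -0.36210363  0.18059328] [-5.79013338e-04  6.28469542e-01  7.77833952e-01  2.05587503e-04] [ 0.4799148   0.80139868 -0.97755731] [ 0.00094692 -0.00771304  0.00367826 -0.00203415 -0.00038649 -0.00288052]
```

View pics/w6.png

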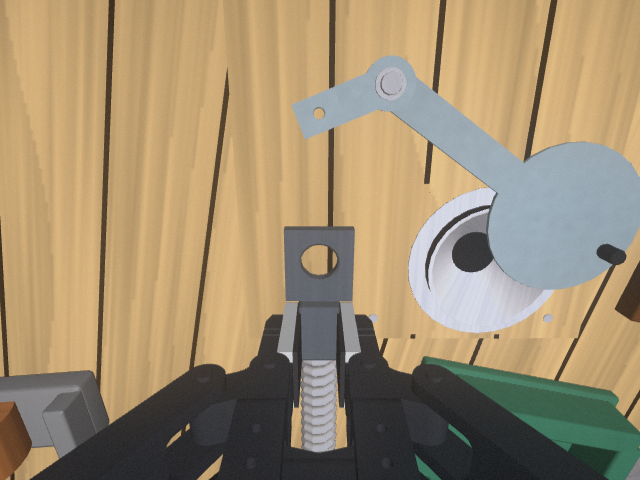

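View pics/w6c.png

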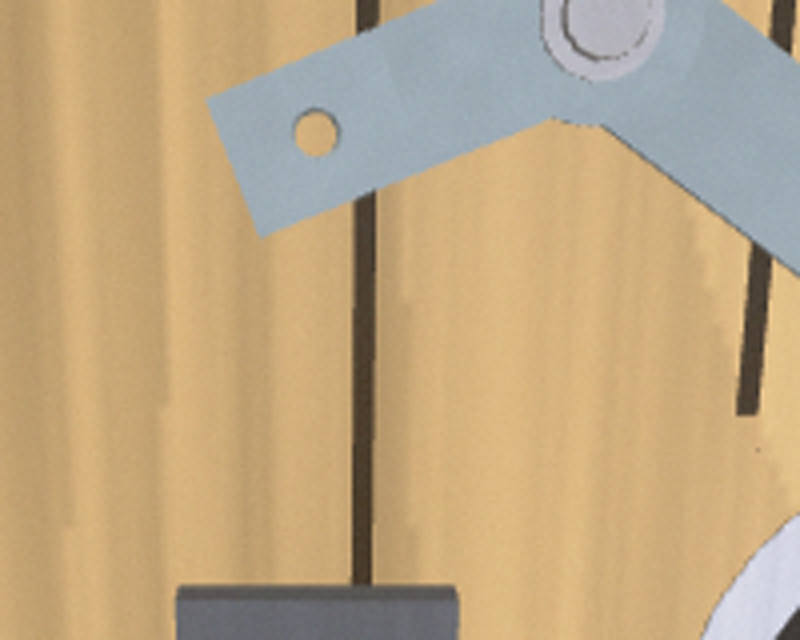

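```bash
python3 - <<'E'
from h import *
c=load('w6');T=np.load('pics/w6T.npy')
P=lambda u,v,z: onz(c,u,v,z,T)
print('hole',P(319.1,112.9,.051)); print('piv',P(391,83,.055))
pv=P(391,83,.057); ho=P(319.1,112.9,.051); d=(ho-pv)[:2]; print(np.linalg.norm(d),'cover',(np.arctan2(d[1],d[0])-(1.782+np.pi/2)+np.pi)%(2*np.pi)-np.pi)
Tt=c['T_tool_cam']
m=c['img'].astype(int).mean(2)
reg=(c['img'].astype(int); ) if False else c['img'].astype(int)
dark=(reg.mean(2)<125)&((reg.max(2)-reg.min(2))<40)
h=cv2.connectedComponentsWithStats((~dark[232:295,290:350]).astype(np.uint8)); print(h[2],h[3]+[290,232])
for v,u in [(235,320),(290,300),(290,340),(240,295),(240,345),(320,320),(350,320),(310,320)]:
    r=c['range_z'][v,u];o,dd=ray(c,u,v,Tt);print((u,v),'tool',o+dd*r)
# plate edges
for v in (235,260,280):
    x=np.where(dark[v,270:370])[0]+270; print(v,x.min(),x.max())
E
```

```text
File "<stdin>", line 8
    reg=(c['img'].astype(int); ) if False else c['img'].astype(int)
                             ^
SyntaxError: invalid syntax
```

```bash
python3 - <<'E'
from h import *
c=load('w6');T=np.load('pics/w6T.npy')
P=lambda u,v,z: onz(c,u,v,z,T)
print('hole',P(319.1,112.9,.051)); print('piv',P(391,83,.055))
pv=P(391,83,.057); ho=P(319.1,112.9,.051); d=(ho-pv)[:2]; print(np.linalg.norm(d),'cover',(np.arctan2(d[1],d[0])-(1.782+np.pi/2)+np.pi)%(2*np.pi)-np.pi)
Tt=c['T_tool_cam']
reg=c['img'].astype(int)
dark=(reg.mean(2)<125)&((reg.max(2)-reg.min(2))<40)
h=cv2.connectedComponentsWithStats((~dark[232:295,290:350]).astype(np.uint8)); print(h[2],h[3]+[290,232])
for v,u in [(235,320),(290,300),(290,340),(240,295),(240,345),(320,320),(350,320),(310,320)]:
    r=c['range_z'][v,u];o,dd=ray(c,u,v,Tt);print((u,v),'tool',o+dd*r)
for v in (235,260,280):
    x=np.where(dark[v,270:370])[0]+270; print(v,x.min(),x.max())
E
```

```text
hole [ 0.53461214 -0.28249486  0.051     ]
piv [ 0.57594503 -0.25496444  0.055     ]
0.04929625471186973 cover 0.37670058057154776
[[   0    0   60   63 3055]
 [  11   13   27   30  664]
 [  42   20    5   16   61]] [[320.03829787 263.83404255]
 [315.72289157 259.47138554]
 [333.6557377  259.63934426]]
(320, 235) tool [ 0.03991504  0.0011566  -0.00788384]
(300, 290) tool [ 0.01712172 -0.00658287 -0.00678596]
(340, 290) tool [ 0.01714542  0.00894367 -0.00684267]
(295, 240) tool [ 0.03752961 -0.00812689 -0.00653882]
(345, 240) tool [ 0.03749972  0.01045934 -0.00646523]
(320, 320) tool [ 0.00763677  0.00116855 -0.01319324]
(320, 350) tool [-0.00527986  0.00117855 -0.01384038]
(320, 310) tool [ 0.01155346  0.00116717 -0.01252764]
235 284 354
260 285 353
280 285 352
```

Emit:
{"name": "play_rows", "arguments": {"motion": [[[3,0,0,0,0],[6.5,0,1.5,0,0],[10,0,3.5,0,0],[13.5,0,5.5,0,0],[16.5,0.1,7.5,0,0],[18.4,0.1,9,0,0],[18.4,0.1,9,0,0],[18.4,0.1,9,0,0],[18.4,0.1,9,0,0],[18.4,0.1,9,0,0]]]}}

```text
clock: 7.52
tool_pos: [0.5147, -0.1849, 0.0926]
tcp_rot: [0.002, 0.629, 0.777, 0.0]
ft_force: [-0.0, -0.1, -0.8]
width: 0.0135
```

```bash
python3 - <<'E'
from h import *
s=get_state(); print(s['tool_pos'],s['tcp_rot'],s['ft_force'],s['qvel'],s['moment'])
R=q2R(s['tcp_rot']); print('hook tip pred',s['tool_pos']+R@[-.103,0,.021])
t=snap('top','t7'); sc=snap('scene','s7')
b=cv2.resize(t['img'][195:285,440:560,::-1],None,fx=6,fy=6,interpolation=cv2.INTER_CUBIC); cv2.imwrite('pics/t7c.png',b)
b=cv2.resize(sc['img'][210:330,90:230,::-1],None,fx=5,fy=5,interpolation=cv2.INTER_CUBIC); cv2.imwrite('pics/s7c.png',b)
E
```

```text
[ 0.51465809 -0.18487253  0.09263516] [1.66570587e-03 6.29195457e-01 7.77245265e-01 3.17029262e-04] [-0.01661981 -0.12348914 -0.8207351 ] [-0.00977834  0.00422309 -0.00893891  0.00023798 -0.00015261  0.00297556] [0.0390055  0.05115103 0.01284007]
hook tip pred [ 0.53616757 -0.28564838  0.07186089]
```

View pics/t7c.png

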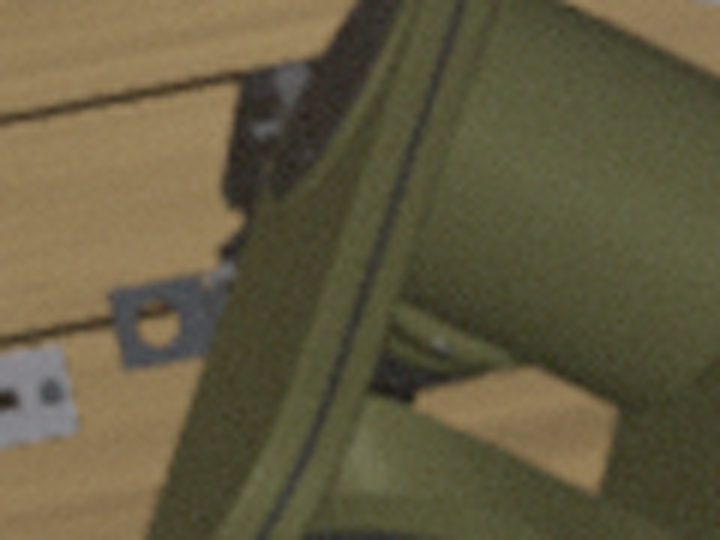

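View pics/s7c.png

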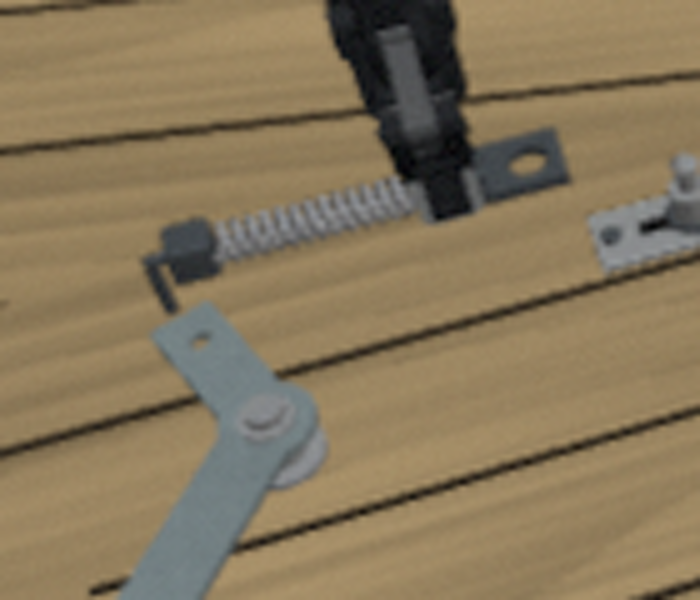

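```bash
python3 - <<'E'
from h import *
sc=load('s7'); s=get_state(); print(s['tool_pos'],s['qvel'])
R=q2R(s['tcp_rot']); p=s['tool_pos']
px=lambda u,v:((u+.5)/5-.5+90,(v+.5)/5-.5+210)
print('tip px',px(174,310),'pred',proj(sc,p+R@[-.103,0,.021]))
print('hole px',px(201,338),'pred',proj(sc,np.array([.5346,-.2825,.051])))
print('eye px',px(530,160),'pred',proj(sc,p+R@[.029,0,-.0075]))
print('hole on plane',onz(sc,*px(201,338),.051))
tz=(p+R@[-.103,0,.021])[2]
print('tip on plane',tz,onz(sc,*px(174,308),tz))
print('eye on plane',onz(sc,*px(530,160),p[2]+.0075),p+R@[.029,0,-.0075])
E
```

```text
[ 0.51445459 -0.18511965  0.09233155] [-0.0034273   0.00477092  0.00515745  0.00037503 -0.00064766  0.00084025]
tip px (124.4, 271.6) pred (np.float64(123.37370012969015), np.float64(271.17887463096224))
hole px (129.8, 277.2) pred (np.float64(128.79116224473555), np.float64(277.5973758022461))
eye px (195.6, 241.6) pred (np.float64(194.36611805325356), np.float64(241.02369826665026))
hole on plane [ 0.53393531 -0.28080173  0.051     ]
tip on plane 0.07151005623990794 [ 0.53622115 -0.28410306  0.07151006]
eye on plane [ 0.51029586 -0.15450411  0.09983155] [ 0.50841918 -0.1567414   0.09978128]
```

Emit:
{"name": "play_rows", "arguments": {"motion": [[[0.2,-0.06,0.4,0,0],[0.37,-0.12,0.9,0,0],[0.37,-0.12,1.3,0,0],[0.37,-0.12,1.5,0,0],[0.37,-0.12,1.5,0,0],[0.37,-0.12,1.5,0,0],[0.37,-0.12,1.5,0,0],[0.37,-0.12,1.5,0,0]]]}}

```text
clock: 8.28
tool_pos: [0.5117, -0.1807, 0.0761]
tcp_rot: [0.0, 0.629, 0.777, 0.0]
ft_force: [-0.1, 0.7, -1.4]
width: 0.0134
```

```bash
cat > look.py <<'E'
from h import *
import sys
n=sys.argv[1]
for i in range(2):
    s=get_state(); R=q2R(s['tcp_rot']); p=s['tool_pos']; sc=snap('scene',n)
    print(p.round(5),'tip',(p+R@[-.103,0,.021]).round(4),'F',s['ft_force'].round(1),'M',s['moment'].round(2))
print('pred px',proj(sc,p+R@[-.103,0,.021]))
b=cv2.resize(sc['img'][240:300,90:170,::-1],None,fx=9,fy=9,interpolation=cv2.INTER_CUBIC); cv2.imwrite('pics/'+n+'c.png',b)
E
python3 look.py s8
```

```text
[ 0.51168 -0.18066  0.07606] tip [ 0.5332 -0.2814  0.0551] F [-0.1  0.7 -1.4] M [0.07 0.03 0.03]
[ 0.51169 -0.18066  0.0761 ] tip [ 0.5332 -0.2814  0.0551] F [ 0.4  0.3 -0.8] M [ 0.02 -0.02 -0.04]
pred px (np.float64(128.84208152489663), np.float64(275.4895847278763))
```

View pics/s8c.png

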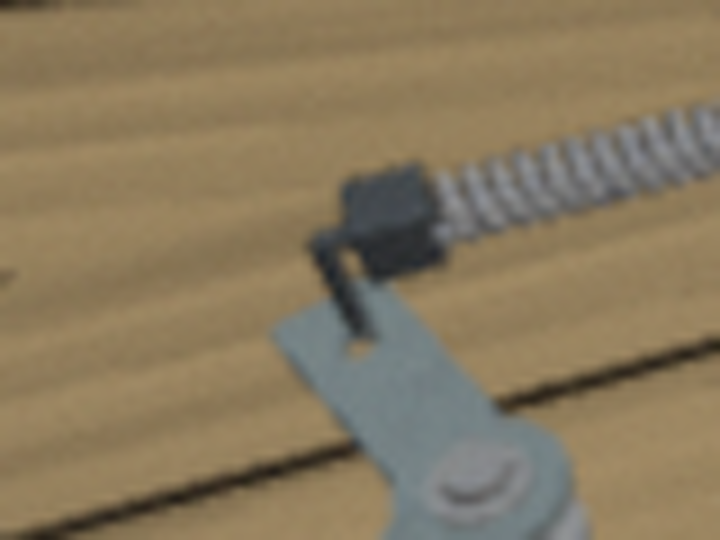

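Emit:
{"name": "play_rows", "arguments": {"motion": [[[-0.06,0.03,0.1,0,0],[-0.12,0.07,0.2,0,0],[-0.12,0.07,0.2,0,0],[-0.12,0.07,0.2,0,0],[-0.12,0.07,0.2,0,0]]]}}

```text
clock: 8.8
tool_pos: [0.5124, -0.1816, 0.0738]
tcp_rot: [-0.0, 0.629, 0.777, -0.0]
ft_force: [0.3, -0.3, -1.4]
width: 0.0137
```

```bash
python3 look.py s9
```

```text
[ 0.51238 -0.18161  0.07378] tip [ 0.5338 -0.2823  0.0528] F [ 0.3 -0.3 -1.4] M [ 0.01  0.07 -0.03]
[ 0.5124  -0.18159  0.07381] tip [ 0.5339 -0.2823  0.0528] F [-0.1  0.1 -1.7] M [ 0.06  0.05 -0.07]
pred px (np.float64(128.643322191364), np.float64(276.65245525176806))
```

View pics/s9c.png

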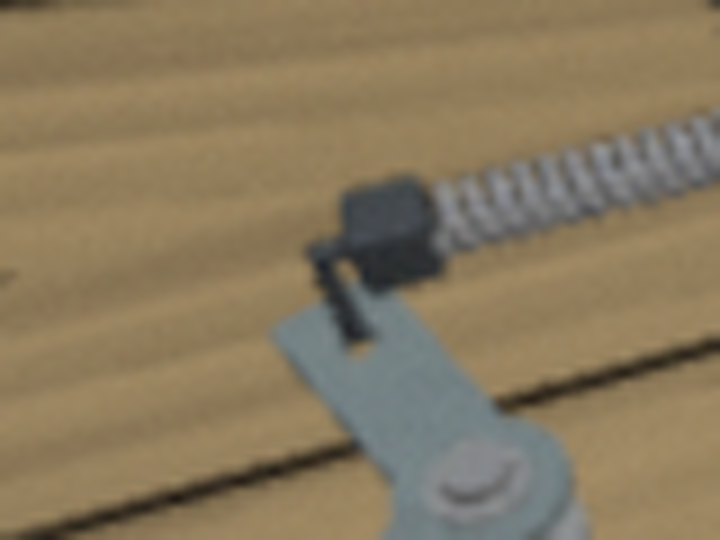

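```bash
python3 - <<'E'
from h import *
A=[];
for i in range(6):
    c=read_camera('scene'); A.append(c['img'].astype(float))
A=np.mean(A,0); np.save('pics/s10.npy',A)
B=load('s7')['img'].astype(float)
def z(a,f): cv2.imwrite(f,cv2.resize(a[262:287,115:145,::-1].clip(0,255).astype(np.uint8),None,fx=12,fy=12,interpolation=cv2.INTER_NEAREST))
z(A,'pics/a.png');z(B,'pics/b.png')
cv2.imwrite('pics/s10.png',np.hstack([cv2.imread('pics/a.png'),cv2.imread('pics/b.png')]))
g=A.mean(2); print(g[264:284,120:138].round().astype(int))
g=B.mean(2); print(g[268:284,120:138].round().astype(int))
E
```

```text
[[118 114 114 114 111 112 112  98  70  72  73  73  73  73  74  75  74  67]
 [113 112 112 111 111 110 112  97  69  72  72  73  73  74  76  71  63  56]
 [111 110 110 110 103  92  93  79  67  75  74  70  65  58  57  55  52  70]
 [111 112 112 103  81  77  77  67  56  59  58  55  52  48  48  48  49  63]
 [114 114 116 106  74  64  61  65  67  48  47  46  47  47  48  48  49  50]
 [120 123 125 123  98  44  48  86 102  63  47  46  46  46  47  48  48  48]
 [129 129 130 128 111  62  47  75 105  93  44  46  45  46  46  46  49  55]
 [128 127 125 124 109  67  44  58  93 108  64  47  46  46  59  69  80 103]
 [123 122 122 122 117  96  61  49  76 106 101  72  86 108 107 108 113 123]
 [122 121 120 119 120 107  68  46  56  93 121 113 117 125 126 128 130 131]
 [120 119 120 122 124 120 100  63  50  75 110 123 125 126 127 129 131 129]
 [118 121 123 125 125 126 110  68  47  58  94 125 126 126 126 126 126 124]
 [121 124 126 127 127 128 123  95  41  50  71 101 118 127 127 126 126 126]
 [118 126 126 128 127 127 126 108  59  48  63  91 115 126 125 125 126 128]
 [123 119 127 128 129 128 127 116  90  92 111 116 
[... 901 characters left out ...]
124 125 126 128 131 129]
 [117 119 126 124 126 124 126 126 122 124 123 124 126 125 124 126 128 125]
 [118 122 124 128 126 125 126 125 125 113 104 107 116 127 126 125 126 126]
 [119 126 127 128 128 129 126 122 114  97  89  95 116 125 126 127 126 127]
 [124 119 125 128 126 127 128 120 109 113 114 118 123 125 127 125 127 124]
 [124 116 114 129 127 126 125 122 118 121 125 127 126 125 127 126 128 127]
 [125 117 104 114 126 128 128 127 125 129 127 126 126 128 128 127 130 127]
 [124 121 108  98 118 126 125 126 126 126 126 126 126 124 127 125 124 123]
 [117 116 112 106 108 126 125 124 124 124 126 127 127 129 126 124 126 122]
 [115 117 115 115 111 117 124 126 124 126 126 127 128 125 125 124 124 125]]
```

View pics/s10.png

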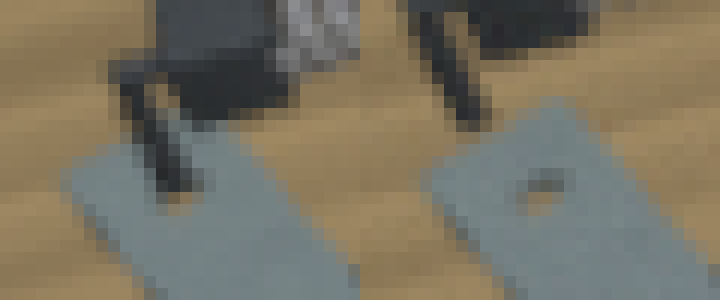

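Emit:
{"name": "play_rows", "arguments": {"motion": [[[0.07,0,0,0,0],[0.13,0,0,0,0],[0.13,0,0.1,0,0],[0.13,0,0.2,0,0],[0.13,0,0.3,0,0],[0.13,0,0.35,0,0],[0.13,0,0.35,0,0]]]}}

```text
clock: 9.78
tool_pos: [0.5123, -0.1807, 0.0703]
tcp_rot: [0.0, 0.629, 0.777, -0.0]
ft_force: [0.9, -1.8, -1.4]
width: 0.0136
```

```bash
python3 look.py s11
```

```text
[ 0.51225 -0.18066  0.07029] tip [ 0.5337 -0.2814  0.0494] F [ 0.9 -1.8 -1.4] M [-0.26 -0.1   0.04]
[ 0.51226 -0.18063  0.07033] tip [ 0.5337 -0.2814  0.0494] F [ 1.2 -1.8 -1.8] M [-0.26 -0.06 -0.01]
pred px (np.float64(129.73837361941725), np.float64(277.70851642204525))
```

View pics/s11c.png

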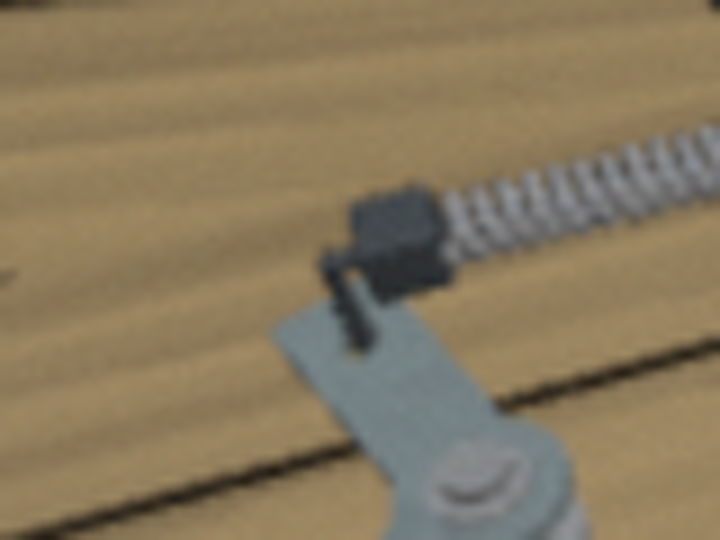

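Emit:
{"name": "play_rows", "arguments": {"motion": [[[-0.06,0.04,0,0,0],[-0.06,0.04,0.1,0,0],[-0.06,0.04,0.2,0,0],[-0.06,0.04,0.3,0,0],[-0.06,0.04,0.3,0,0]]]}}

```text
clock: 10.3
tool_pos: [0.5125, -0.1808, 0.0671]
tcp_rot: [-0.0, 0.629, 0.777, -0.0]
ft_force: [-0.3, -0.9, -1.0]
width: 0.0133
```

```bash
python3 look.py s12
```

```text
[ 0.51253 -0.18078  0.06707] tip [ 0.534  -0.2815  0.0461] F [-0.3 -0.9 -1. ] M [-0.18 -0.02 -0.06]
[ 0.51256 -0.18079  0.06716] tip [ 0.534  -0.2815  0.0462] F [-0.5 -0.8 -1.6] M [-0.18  0.02  0.02]
pred px (np.float64(130.15444630307056), np.float64(278.95514803293696))
```

View pics/s12c.png

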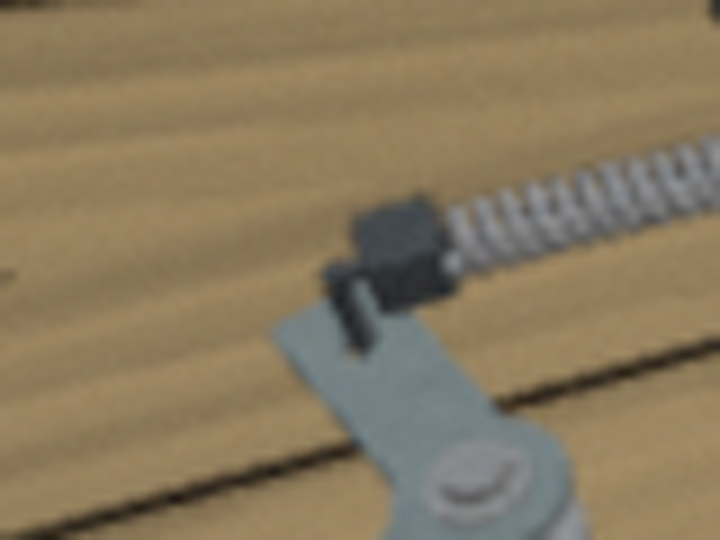

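Emit:
{"name": "play_rows", "arguments": {"motion": [[[-0.04,0,0.1,0,0],[-0.04,0,0.25,0,0],[-0.04,0,0.4,0,0],[-0.04,0,0.55,0,0],[-0.04,0,0.7,0,0],[-0.04,0,0.8,0,0],[-0.04,0,0.8,0,0]]]}}

```text
clock: 10.98
tool_pos: [0.5125, -0.181, 0.0589]
tcp_rot: [-0.0, 0.629, 0.777, -0.0]
ft_force: [-0.2, -0.1, -0.3]
width: 0.014
```

```bash
python3 look.py s13
```

```text
[ 0.51247 -0.18103  0.05888] tip [ 0.5339 -0.2818  0.0378] F [-0.2 -0.1 -0.3] M [ 0.03  0.   -0.01]
[ 0.5126 -0.1811  0.0591] tip [ 0.5341 -0.2818  0.0381] F [ 0.4  0.3 -0.8] M [0.01 0.1  0.01]
pred px (np.float64(131.2482461646269), np.float64(281.73522724234044))
```

View pics/s13c.png

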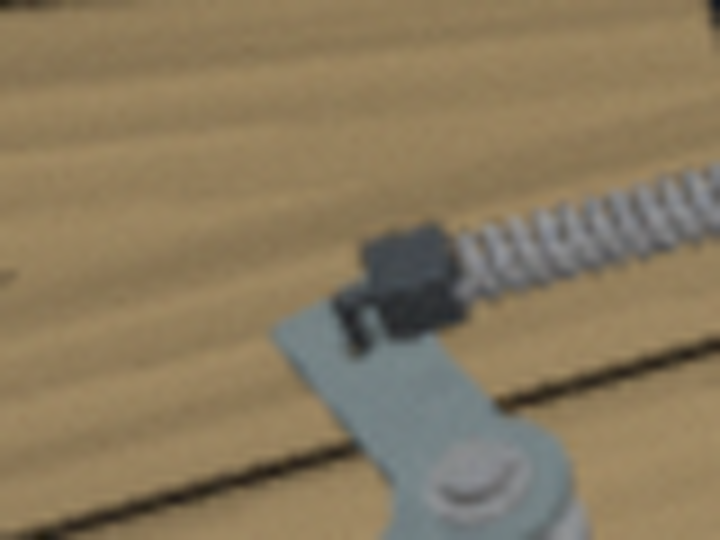

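Emit:
{"name": "play_rows", "arguments": {"motion": [[[0.15,-0.07,0,-0.003,0],[0.35,-0.17,0,-0.007,0],[0.5,-0.26,0,-0.01,0],[0.7,-0.35,0,-0.015,0],[0.85,-0.42,0,-0.018,0],[1.0,-0.48,0,-0.021,0],[1.2,-0.56,0,-0.026,0],[1.4,-0.63,0,-0.031,0],[1.46,-0.65,0,-0.033,0],[1.46,-0.65,0,-0.033,0]]]}}

```text
clock: 11.92
tool_pos: [0.5031, -0.1679, 0.0593]
tcp_rot: [-0.0, 0.616, 0.788, 0.0]
ft_force: [-0.6, -1.5, -1.1]
width: 0.0138
```

```bash
python3 look.py s14; python3 - <<'E'
from h import *
s=get_state(); c=snap('wrist','w14'); np.save('pics/w14T.npy',wT(s,c))
c=load('s14');cv2.imwrite('pics/s14d.png',cv2.resize(c['img'][210:330,90:270,::-1],None,fx=4,fy=4,interpolation=cv2.INTER_CUBIC))
E
```

```text
[ 0.50311 -0.16791  0.05932] tip [ 0.5279 -0.2679  0.0383] F [-0.6 -1.5 -1.1] M [-0.29 -0.07 -0.01]
[ 0.50312 -0.16791  0.05929] tip [ 0.5279 -0.2679  0.0382] F [ 0.5 -2.1 -1.9] M [-0.24 -0.02 -0.01]
pred px (np.float64(139.39684518331376), np.float64(278.1547651729775))
```

View pics/s14d.png

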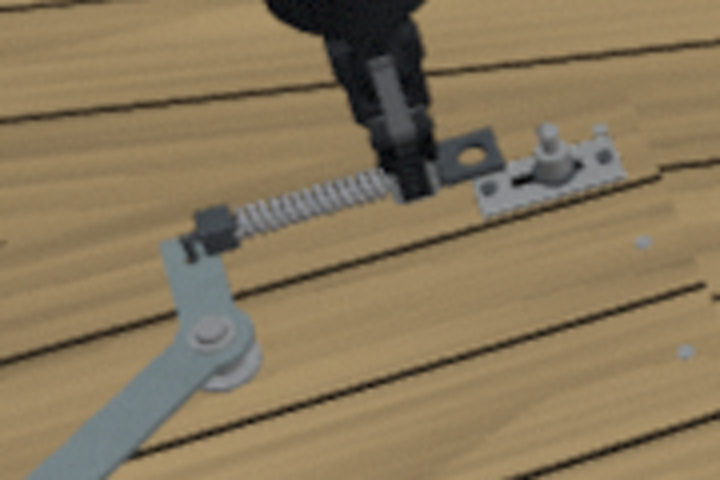

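View pics/w14.png

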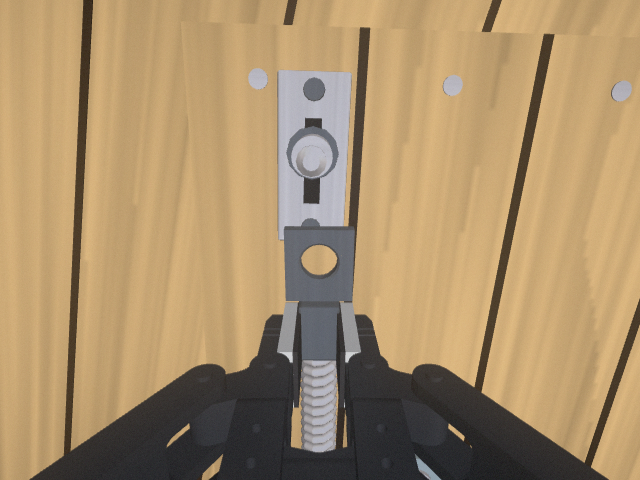

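```bash
python3 - <<'E'
from h import *
c=load('w14');T=np.load('pics/w14T.npy')
s=get_state();R=q2R(s['tcp_rot']);x=R[:,0];print('yaw',np.arctan2(x[1],x[0]),s['tool_pos'])
cv2.imwrite('pics/w14c.png',cv2.resize(c['img'][60:280,260:370,::-1],None,fx=2.7*2,fy=2.7,interpolation=cv2.INTER_CUBIC)) if 0 else cv2.imwrite('pics/w14c.png',cv2.resize(c['img'][110:200,270:360,::-1],None,fx=6,fy=6,interpolation=cv2.INTER_CUBIC))
for u,v,z in [(312,155,.062),(312,160,.066)]:
    p=onz(c,u,v,z,T);print('stud',p,'tool',R.T@(p-s['tool_pos']))
# edge of the tail in scene: tail's yaw from hole->pivot
sc=load('s14'); 
px=lambda u,v:((u+.5)/4-.5+90,(v+.5)/4-.5+210)
print('piv',onz(sc,*px(211,332),.057))
a=onz(sc,*px(163,250),.051);b=onz(sc,*px(183,325),.051);print('tail left edge',a,b,np.arctan2(*(a-b)[[1,0]])-(1.782+np.pi/2)+2*np.pi)
a=onz(sc,*px(212,240),.051);b=onz(sc,*px(233,308),.051);print('tail right edge',a,b,np.arctan2(*(a-b)[[1,0]])-(1.782+np.pi/2)+2*np.pi)
E
```

```text
yaw 1.8137332735418858 [ 0.50316841 -0.16795568  0.05926053]
stud [ 0.48511161 -0.10226475  0.062     ] tool [ 0.06810772 -0.00172519 -0.00268581]
stud [ 0.48547148 -0.10347544  0.066     ] tool [ 0.06684913 -0.00166841 -0.00668681]
piv [ 0.57866476 -0.25308909  0.057     ]
tail left edge [ 0.52171388 -0.28108921  0.051     ] [ 0.56774767 -0.26764948  0.051     ] 0.07285473740363102
tail right edge [ 0.51915145 -0.25952075  0.051     ] [ 0.56154106 -0.2466601   0.051     ] 0.08336177349572793
```

View pics/w14c.png

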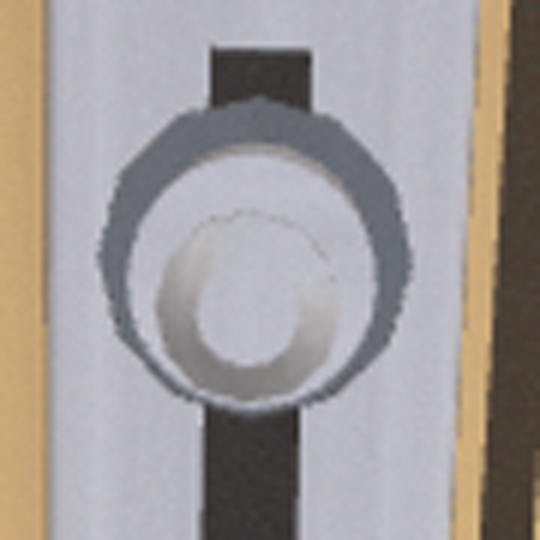

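```bash
python3 - <<'E'
from h import *
c=load('w14');T=np.load('pics/w14T.npy')
s=get_state();R=q2R(s['tcp_rot'])
S=[]
for u,v,z in [(310.9,161.8,.066),(311.2,160.4,.064),(311.9,155.8,.050)]:
    p=onz(c,u,v,z,T);S.append(p);print('stud',p,'tool',R.T@(p-s['tool_pos']))
Tt=c['T_tool_cam']
for z in(-.0075,-.007): 
    print('eye tool',onz(c,319.4,260,z,Tt))
hook=s['tool_pos']+R@[-.1035,0,0]
stud=S[1]
print('hook',hook)
E
```

```text
stud [ 0.48524551 -0.10416542  0.066     ] tool [ 0.06623377 -0.00205372 -0.00668717]
stud [ 0.48525654 -0.10392296  0.064     ] tool [ 0.0664649  -0.00198405 -0.00468701]
stud [ 0.48526396 -0.1038936   0.05      ] tool [ 0.0664807  -0.00196531  0.009313  ]
eye tool [ 0.02990153  0.00092043 -0.0075    ]
eye tool [ 0.0297032   0.00092154 -0.007     ]
hook [ 0.52806578 -0.26841645  0.05917982]
```

Emit:
{"name": "play_rows", "arguments": {"motion": [[[0.1,-0.05,0,-0.004,0],[0.2,-0.09,0,-0.009,0],[0.3,-0.14,0,-0.014,0],[0.4,-0.18,0,-0.0175,0],[0.55,-0.18,0,-0.0175,0],[0.7,-0.19,0,-0.0175,0],[0.85,-0.19,0,-0.0175,0],[1.0,-0.19,0,-0.0175,0],[1.0,-0.19,0,-0.0175,0],[1.0,-0.19,0,-0.0175,0]]]}}

```text
clock: 12.9
tool_pos: [0.4995, -0.1604, 0.0596]
tcp_rot: [0.002, 0.609, 0.793, -0.001]
ft_force: [1.9, -8.6, -3.8]
width: 0.0133
```

```bash
python3 look.py s15; python3 - <<'E'
from h import *
s=get_state(); c=snap('wrist','w15'); np.save('pics/w15T.npy',wT(s,c))
c=load('s15');cv2.imwrite('pics/s15d.png',cv2.resize(c['img'][210:330,90:270,::-1],None,fx=4,fy=4,interpolation=cv2.INTER_CUBIC))
E
```

```text
[ 0.4995  -0.16036  0.05959] tip [ 0.5261 -0.2599  0.0389] F [ 1.9 -8.6 -3.8] M [-1.29 -0.21 -0.11]
[ 0.49952 -0.16041  0.05958] tip [ 0.5261 -0.26    0.0389] F [ 1.7 -8.  -2.9] M [-1.31 -0.11 -0.08]
pred px (np.float64(143.77136877383694), np.float64(276.6423437888441))
```

View pics/s15d.png

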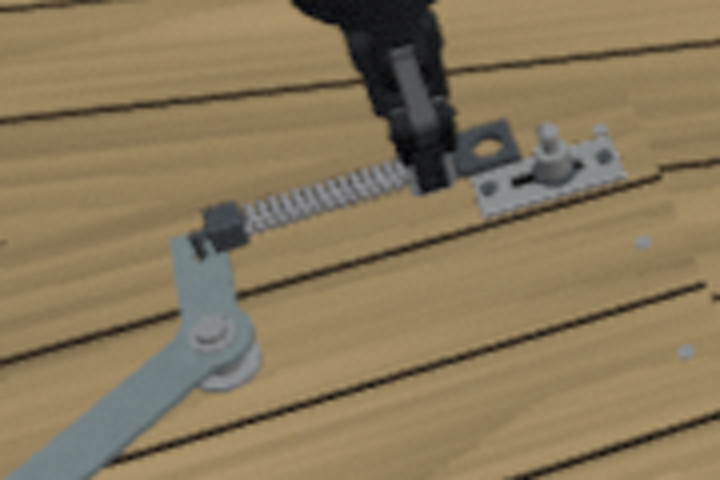

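View pics/w15.png

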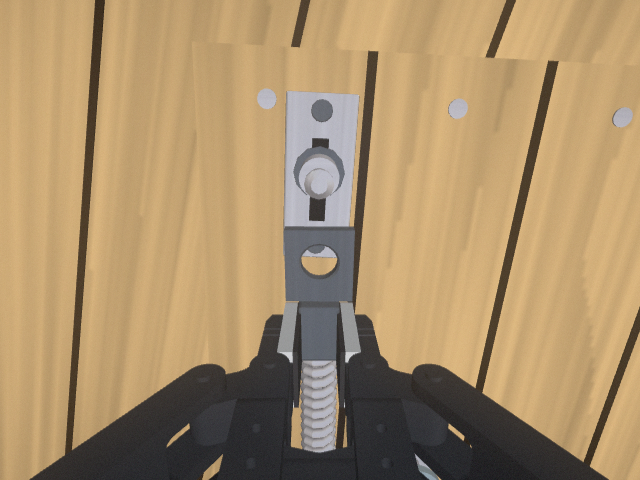

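```bash
cat > rel.py <<'E'
from h import *
import sys
# head px in wrist image -> tool frame rel eye
n=sys.argv[1];u=float(sys.argv[2]);v=float(sys.argv[3]);z=float(sys.argv[4])
c=load(n);T=np.load(f'pics/{n}T.npy');p=onz(c,u,v,z,T)
Tw=T@np.linalg.inv(c['T_tool_cam']); t=Tw[:3,:3].T@(p-Tw[:3,3])
print('stud',p,'tool',t,'tcp',Tw[:3,3],'rel eye',t[:2]-[.0297,.0009])
E
python3 rel.py w15 319 181 .064
python3 - <<'E'
from h import *
c=load('w15');cv2.imwrite('pics/w15c.png',cv2.resize(c['img'][130:280,270:370,::-1],None,fx=4,fy=4,interpolation=cv2.INTER_CUBIC))
E
```

```text
stud [ 0.48501634 -0.10308326  0.064     ] tool [ 0.05913768  0.00075751 -0.0045749 ] tcp [ 0.49954059 -0.16043053  0.05962908] rel eye [ 0.02943768 -0.00014249]
```

View pics/w15c.png

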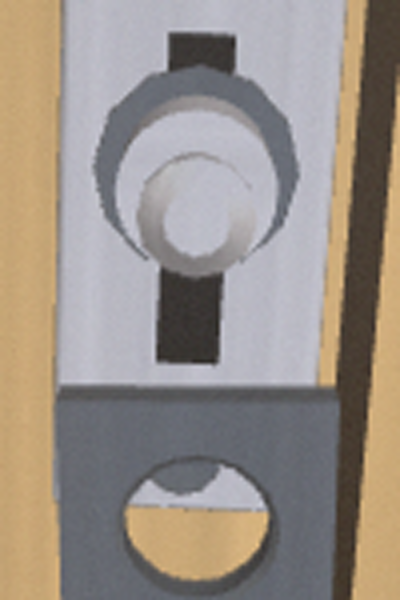

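Emit:
{"name": "play_rows", "arguments": {"motion": [[[0.1,0,-0.15,0,0],[0.2,0,-0.3,0,0],[0.35,0,-0.45,0,0],[0.5,0,-0.6,0,0],[0.65,0,-0.65,0,0],[0.8,0,-0.65,0,0],[0.8,0,-0.65,0,0],[0.8,0,-0.65,0,0]]]}}

```text
clock: 13.72
tool_pos: [0.4965, -0.1522, 0.0648]
tcp_rot: [0.0, 0.609, 0.793, -0.001]
ft_force: [2.0, -9.9, -7.3]
width: 0.0133
```

```bash
python3 look.py s16; python3 - <<'E'
from h import *
s=get_state(); c=snap('wrist','w16'); np.save('pics/w16T.npy',wT(s,c))
cv2.imwrite('pics/w16c.png',cv2.resize(c['img'][130:280,270:370,::-1],None,fx=4,fy=4,interpolation=cv2.INTER_CUBIC))
c=load('s16');cv2.imwrite('pics/s16d.png',cv2.resize(c['img'][210:330,90:270,::-1],None,fx=4,fy=4,interpolation=cv2.INTER_CUBIC))
E
```

```text
[ 0.49651 -0.15224  0.06484] tip [ 0.523  -0.2518  0.044 ] F [ 2.  -9.9 -7.3] M [-1.05 -0.27 -0.02]
[ 0.49648 -0.15224  0.06482] tip [ 0.523  -0.2518  0.044 ] F [ 2.6 -9.4 -7.8] M [-1.09 -0.18  0.03]
pred px (np.float64(147.74740727210218), np.float64(273.09920261363277))
```

View pics/s16d.png

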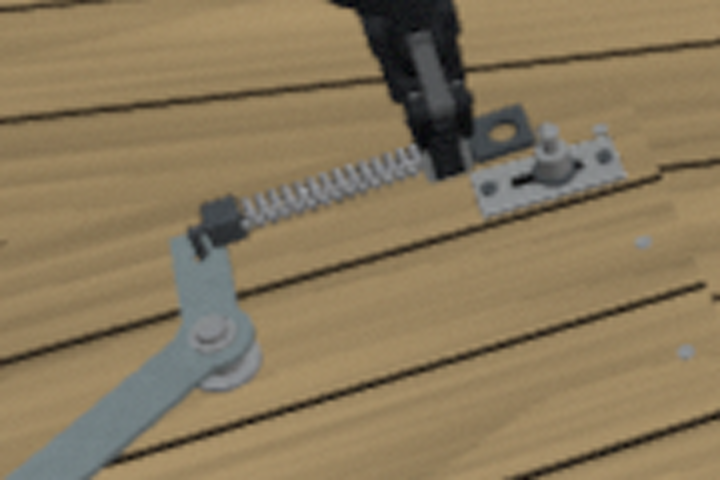

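View pics/w16c.png

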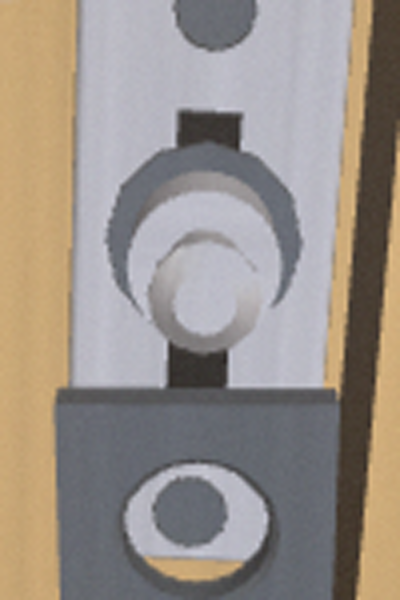

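```bash
python3 rel.py w16 321.3 204 .064
```

```text
stud [ 0.48537033 -0.10407678  0.064     ] tool [0.04944835 0.00163667 0.0007499 ] tcp [ 0.49653024 -0.15227568  0.06483833] rel eye [0.01974835 0.00073667]
```

Emit:
{"name": "play_rows", "arguments": {"motion": [[[0.15,0.01,-0.1,0,0],[0.3,0.02,-0.12,0,0],[0.45,0.03,-0.12,0,0],[0.6,0.03,-0.12,0,0],[0.75,0.04,-0.12,0,0],[0.9,0.05,-0.12,0,0],[1.05,0.06,-0.12,0,0],[1.2,0.07,-0.12,0,0],[1.2,0.07,-0.12,0,0],[1.2,0.07,-0.12,0,0]]]}}

```text
clock: 14.7
tool_pos: [0.4938, -0.1408, 0.0658]
tcp_rot: [0.0, 0.609, 0.793, -0.001]
ft_force: [2.0, -11.2, -8.4]
width: 0.014
```

```bash
cat > lk.sh <<'E'
python3 look.py s$1; python3 - <<F
from h import *
s=get_state(); c=snap('wrist','w$1'); np.save('pics/w$1T.npy',wT(s,c))
a=cv2.resize(c['img'][160:300,270:370,::-1],None,fx=4,fy=4,interpolation=cv2.INTER_CUBIC)
c=load('s$1');b=cv2.resize(c['img'][205:275,130:230,::-1],None,fx=4,fy=8/2,interpolation=cv2.INTER_CUBIC)
b=np.vstack([b,np.zeros((280,400,3),np.uint8)])
cv2.imwrite('pics/m$1.png',np.hstack([a,b]))
F
E
bash lk.sh 17
```

```text
[ 0.49382 -0.14078  0.06585] tip [ 0.5203 -0.2404  0.0451] F [  2.  -11.2  -8.4] M [-1.2  -0.17 -0.1 ]
[ 0.4938  -0.14078  0.06579] tip [ 0.5203 -0.2404  0.045 ] F [  2.5 -10.7  -7.5] M [-1.26 -0.19 -0.08]
pred px (np.float64(154.0677919683809), np.float64(270.8830889737464))
```

View pics/m17.png

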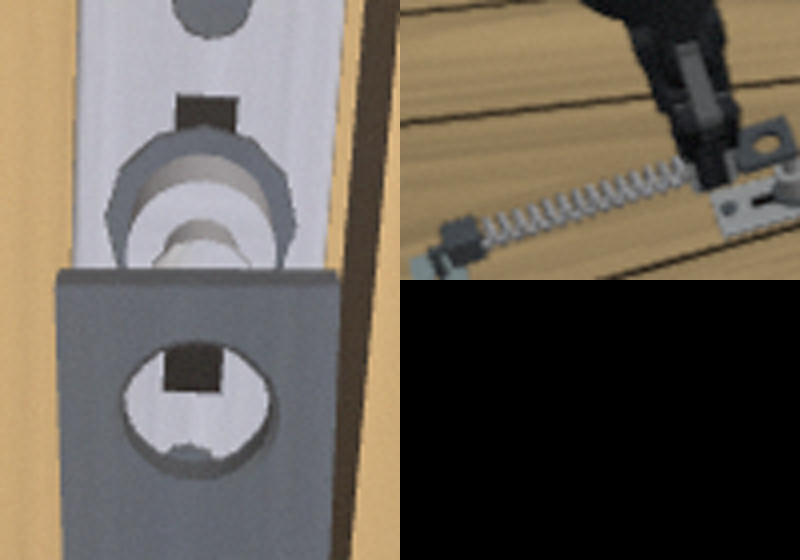

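Emit:
{"name": "play_rows", "arguments": {"motion": [[[0.15,0.01,0,0,0],[0.3,0.02,0,0,0],[0.45,0.03,0,0,0],[0.6,0.04,0,0,0],[0.75,0.04,0,0,0],[0.8,0.04,0,0,0],[0.8,0.04,0,0,0],[0.8,0.04,0,0,0]]]}}

```text
clock: 15.52
tool_pos: [0.4922, -0.1333, 0.0659]
tcp_rot: [0.001, 0.609, 0.793, -0.002]
ft_force: [2.2, -11.7, -8.0]
width: 0.0136
```

```bash
bash lk.sh 18
```

```text
[ 0.49217 -0.13334  0.06593] tip [ 0.5187 -0.2329  0.0452] F [  2.2 -11.7  -8. ] M [-1.47 -0.1  -0.16]
[ 0.49217 -0.13335  0.06594] tip [ 0.5187 -0.2329  0.0452] F [  2.6 -13.   -8.2] M [-1.44 -0.12 -0.19]
pred px (np.float64(158.19467177878803), np.float64(269.64271962908634))
```

View pics/m18.png

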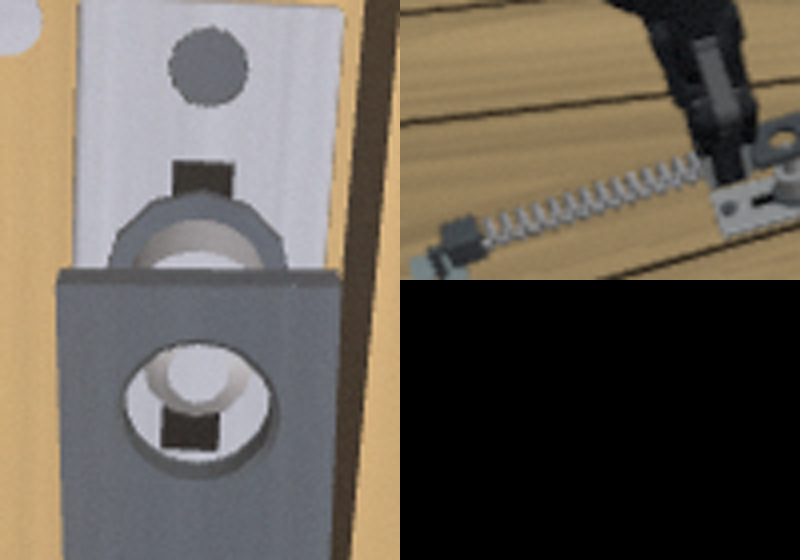

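```bash
python3 rel.py w18 318.9 252.6 .066; python3 - <<'E'
from h import *
c=load('w18');Tt=c['T_tool_cam']
for z in (-.0065,-.007,-.0075): print(onz(c,270+198.5/4-.5,160+403.5/4-.5,z,Tt))
r=c['range_z'][265,285:355:6]
for v,u in [(232,320),(290,300),(290,340),(265,292)]:
    r=c['range_z'][v,u];o,dd=ray(c,u,v,Tt);print((u,v),'tool',o+dd*r)
E
```

```text
stud [ 0.4851195  -0.10404326  0.066     ] tool [ 0.03011502  0.00072608 -0.00017604] tcp [ 0.49217126 -0.13333041  0.06590942] rel eye [ 0.00041502 -0.00017392]
[ 0.02934221  0.00080608 -0.0065    ]
[ 0.02954109  0.00080536 -0.007     ]
[ 0.02973998  0.00080463 -0.0075    ]
(320, 232) tool [ 0.04120541  0.00111934 -0.00841732]
(300, 290) tool [ 0.0176897  -0.00655197 -0.00800783]
(340, 290) tool [ 0.01792606  0.00880816 -0.00849922]
(292, 265) tool [ 0.02819669 -0.00937241 -0.00830317]
```

Emit:
{"name": "play_rows", "arguments": {"motion": [[[0,0,0.08,0,0],[0,0,0.16,0,0],[0,0,0.24,0,0],[0,0,0.32,0,0],[0,0,0.4,0,0],[0,0,0.4,0,0]]]}}

```text
clock: 16.17
tool_pos: [0.4928, -0.134, 0.0628]
tcp_rot: [0.002, 0.609, 0.793, -0.002]
ft_force: [1.7, -12.2, -4.5]
width: 0.0135
```

```bash
bash lk.sh 19
```

```text
[ 0.49283 -0.13399  0.06279] tip [ 0.5193 -0.2336  0.0423] F [  1.7 -12.2  -4.5] M [-1.96 -0.04 -0.32]
[ 0.49287 -0.134    0.06289] tip [ 0.5194 -0.2336  0.0424] F [  0.2 -13.3  -5.7] M [-1.91 -0.09 -0.29]
pred px (np.float64(158.16365529531856), np.float64(270.9638624076732))
```

View pics/m19.png

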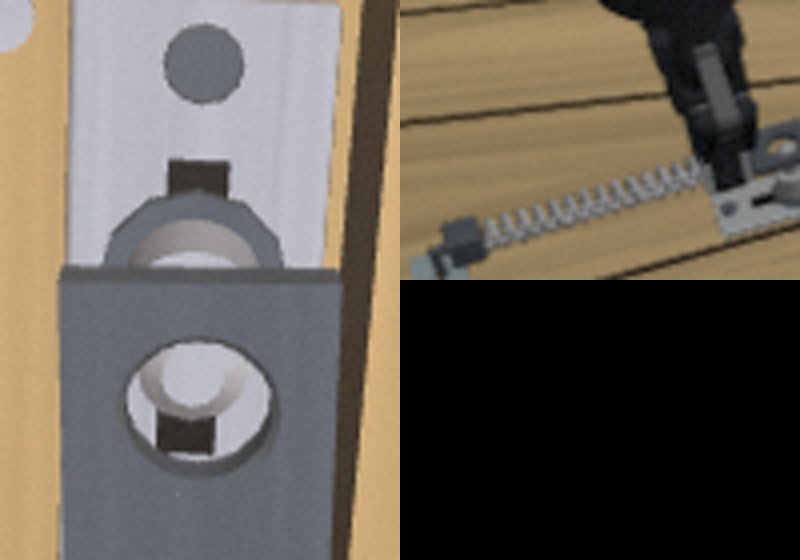

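```bash
python3 rel.py w19 317.6 253.4 .066; python3 - <<'E'
from h import *
c=load('w19');Tt=c['T_tool_cam']
for z in (-.0065,-.0075,-.0085): print(onz(c,270+201/4-.5,160+402/4-.5,z,Tt))
for v,u in [(232,320),(290,300),(290,340),(265,292),(340,320)]:
    r=c['range_z'][v,u];o,dd=ray(c,u,v,Tt);print((u,v),'tool',o+dd*r)
E
```

```text
stud [ 0.48510857 -0.10404918  0.066     ] tool [ 0.03093153  0.00022283 -0.0032315 ] tcp [ 0.4928528  -0.1340116   0.06291254] rel eye [ 0.00123153 -0.00067717]
[ 0.02949527  0.00104268 -0.0065    ]
[ 0.02989192  0.00103949 -0.0075    ]
[ 0.03028858  0.00103629 -0.0085    ]
(320, 232) tool [ 0.04079141  0.00112443 -0.00710222]
(300, 290) tool [ 0.01732414 -0.00659161 -0.00725844]
(340, 290) tool [ 0.01733087  0.00888265 -0.00728003]
(292, 265) tool [ 0.02794863 -0.00941704 -0.0076992 ]
(320, 340) tool [-0.00144735  0.00114452 -0.01283399]
```

Emit:
{"name": "play_rows", "arguments": {"motion": [[[0.05,-0.04,0,0,0],[0.1,-0.08,0,0,0],[0.1,-0.08,0.08,0,0],[0.1,-0.08,0.16,0,0],[0.1,-0.08,0.24,0,0],[0.1,-0.08,0.32,0,0],[0.1,-0.08,0.32,0,0]]]}}

```text
clock: 16.9
tool_pos: [0.4927, -0.1337, 0.0605]
tcp_rot: [0.003, 0.609, 0.793, -0.002]
ft_force: [0.9, -13.2, -2.3]
width: 0.0137
```

```bash
bash lk.sh 20
```

```text
[ 0.49266 -0.13365  0.06054] tip [ 0.5192 -0.2333  0.0402] F [  0.9 -13.2  -2.3] M [-2.15 -0.07 -0.29]
[ 0.49271 -0.13369  0.06065] tip [ 0.5193 -0.2333  0.0403] F [  0.5 -12.7  -2.5] M [-2.19 -0.06 -0.29]
pred px (np.float64(158.5978736815815), np.float64(271.60887185033175))
```

View pics/m20.png

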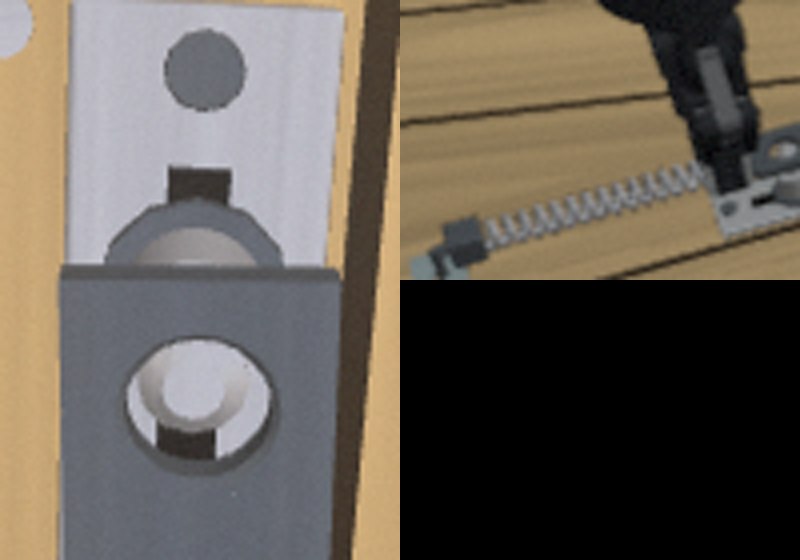

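```bash
python3 rel.py w20 317.8 256.9 .066; python3 - <<'E'
from h import *
c=load('w20');Tt=c['T_tool_cam']
print(onz(c,270+200.5/4-.5,160+402/4-.5,-.0075,Tt))
for v,u in [(232,320),(290,300),(290,340),(265,292)]:
    r=c['range_z'][v,u];o,dd=ray(c,u,v,Tt);print((u,v),'tool',o+dd*r)
E
```

```text
stud [ 0.48516158 -0.10419006  0.066     ] tool [ 0.03038631  0.0003036  -0.00555308] tcp [ 0.49270926 -0.13366104  0.06063806] rel eye [ 0.00068631 -0.0005964 ]
[ 0.02989232  0.0009924  -0.0075    ]
(320, 232) tool [ 0.04078747  0.00112434 -0.00708902]
(300, 290) tool [ 0.01703353 -0.00662328 -0.00666271]
(340, 290) tool [ 0.01714025  0.00890632 -0.00688888]
(292, 265) tool [ 0.02771805 -0.00945868 -0.00713809]
```

Emit:
{"name": "play_rows", "arguments": {"motion": [[[0.02,-0.03,0,0.003,0],[0.05,-0.07,0,0.006,0],[0.05,-0.07,0.08,0.006,0],[0.05,-0.07,0.16,0.006,0],[0.05,-0.07,0.24,0.006,0],[0.05,-0.07,0.3,0.006,0],[0.05,-0.07,0.3,0.006,0]]]}}

```text
clock: 17.63
tool_pos: [0.4929, -0.1336, 0.0586]
tcp_rot: [0.004, 0.611, 0.791, -0.001]
ft_force: [0.8, -12.6, 0.3]
width: 0.0137
```

```bash
bash lk.sh 21
```

```text
[ 0.49286 -0.13364  0.05859] tip [ 0.519  -0.2334  0.0384] F [  0.8 -12.6   0.3] M [-2.28 -0.23 -0.12]
[ 0.49286 -0.13365  0.05861] tip [ 0.519  -0.2335  0.0384] F [  0.3 -11.5   1.3] M [-2.34 -0.26 -0.24]
pred px (np.float64(158.79313345224048), np.float64(272.1233740189427))
```

View pics/m21.png

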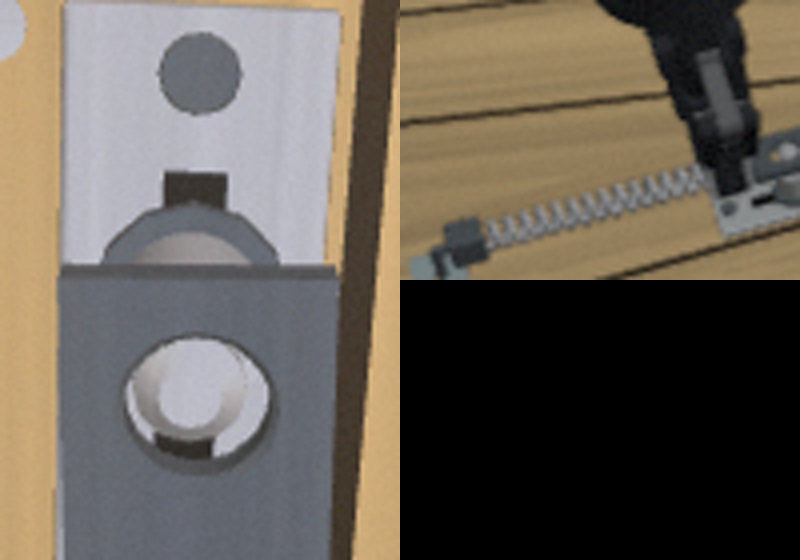

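Emit:
{"name": "play_rows", "arguments": {"motion": [[[0.02,-0.04,0,0,0],[0.03,-0.08,0.08,0,0],[0.03,-0.08,0.16,0,0],[0.03,-0.08,0.24,0,0],[0.03,-0.08,0.32,0,0],[0.03,-0.08,0.4,0,0],[0.03,-0.08,0.4,0,0]]]}}

```text
clock: 18.37
tool_pos: [0.4932, -0.1343, 0.0557]
tcp_rot: [0.006, 0.611, 0.791, -0.001]
ft_force: [1.3, -12.4, 3.7]
width: 0.0136
```

```bash
bash lk.sh 22
```

```text
[ 0.49324 -0.13428  0.05575] tip [ 0.5194 -0.2341  0.0358] F [  1.3 -12.4   3.7] M [-2.86 -0.4  -0.29]
[ 0.49326 -0.13431  0.05584] tip [ 0.5194 -0.2341  0.0359] F [  1.9 -12.6   3.6] M [-2.86 -0.34 -0.26]
pred px (np.float64(158.7252872624403), np.float64(273.21117244477557))
```

View pics/m22.png

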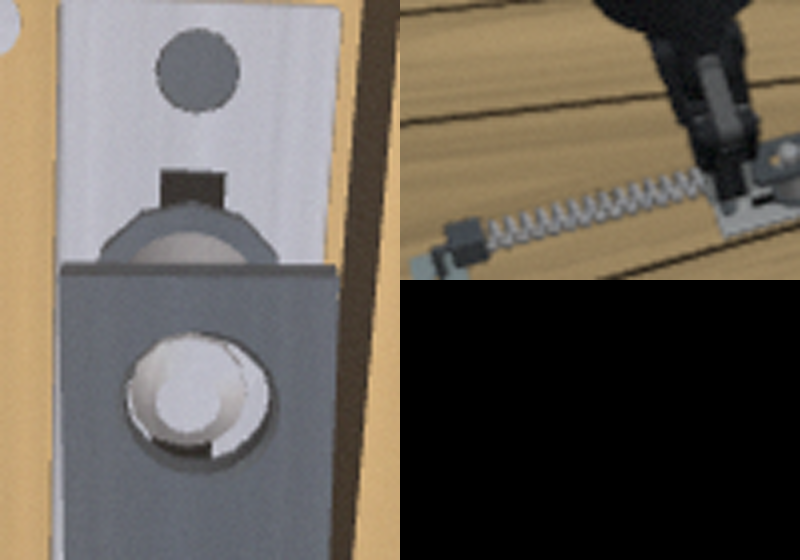

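Emit:
{"name": "play_rows", "arguments": {"motion": [[[0.03,-0.05,0,0,0],[0.06,-0.1,0,0,0],[0.08,-0.15,0.0,0,0],[0.08,-0.2,0.08,0,0],[0.08,-0.2,0.16,0,0],[0.08,-0.2,0.24,0,0],[0.08,-0.2,0.3,0,0],[0.08,-0.2,0.3,0,0]]]}}

```text
clock: 19.18
tool_pos: [0.4921, -0.134, 0.0532]
tcp_rot: [0.007, 0.611, 0.792, -0.001]
ft_force: [4.0, -11.1, 3.4]
width: 0.0137
```

```bash
bash lk.sh 23
```

```text
[ 0.49207 -0.13396  0.05317] tip [ 0.5184 -0.2338  0.0333] F [  4.  -11.1   3.4] M [-2.5  -0.82  0.1 ]
[ 0.49207 -0.13396  0.05319] tip [ 0.5184 -0.2338  0.0333] F [  2.8 -11.8   3. ] M [-2.57 -0.75  0.06]
pred px (np.float64(159.29744777833835), np.float64(273.62633568152717))
```

View pics/m23.png

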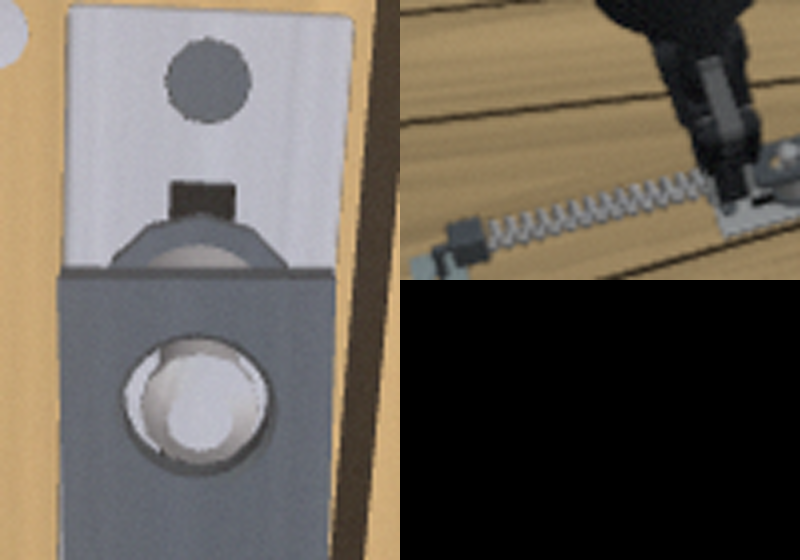

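Emit:
{"name": "play_rows", "arguments": {"motion": [[[-0.04,0,0.05,0,0],[-0.08,0,0.1,0,0],[-0.12,0,0.1,0,0],[-0.16,0,0.1,0,0],[-0.2,0,0.1,0,0],[-0.24,0,0.1,0,0],[-0.28,0,0.1,0,0],[-0.32,0,0.1,0,0],[-0.32,0,0.1,0,0]]]}}

```text
clock: 20.08
tool_pos: [0.4924, -0.1351, 0.0524]
tcp_rot: [0.005, 0.611, 0.792, 0.001]
ft_force: [1.0, -2.8, 7.9]
width: 0.0138
```

```bash
bash lk.sh 24
```

```text
[ 0.49244 -0.1351   0.0524 ] tip [ 0.5187 -0.2348  0.0321] F [ 1.  -2.8  7.9] M [-1.37 -0.45  0.11]
[ 0.49244 -0.13508  0.0524 ] tip [ 0.5187 -0.2348  0.0321] F [ 1.2 -3.4  7.5] M [-1.31 -0.5   0.11]
pred px (np.float64(158.8791180821386), np.float64(274.236033312036))
```

View pics/m24.png

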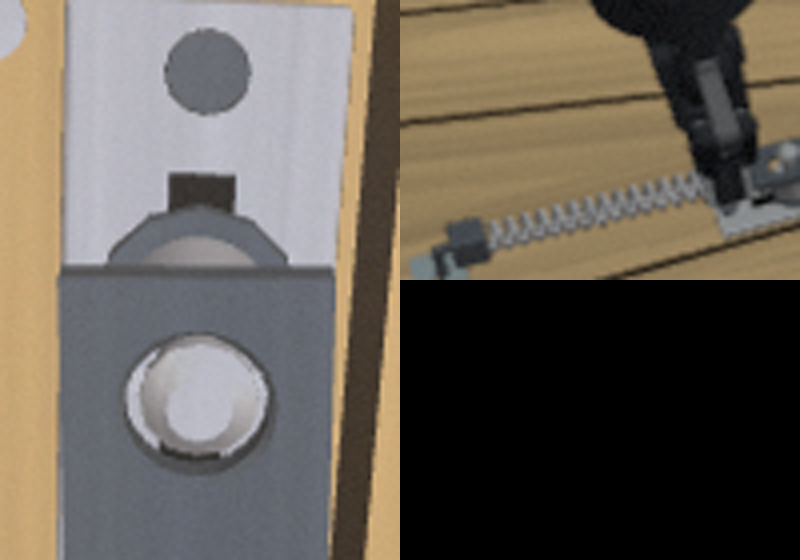

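```bash
python3 rel.py w23 320.2 262.5 .066;python3 rel.py w24 319.3 261.5 .066; python3 - <<'E'
from h import *
for n,e in (('w23',(197,402)),('w24',(198.5,402))):
    c=load(n);Tt=c['T_tool_cam'];T=np.load(f'pics/{n}T.npy')
    print(onz(c,270+e[0]/4-.5,160+e[1]/4-.5,-.0075,Tt))
    for v,u in [(232,320),(290,300),(290,340),(265,292)]:
        r=c['range_z'][v,u];o,dd=ray(c,u,v,Tt);print((u,v),'tool',o+dd*r); o,dd=ray(c,u,v,T);print('   world',o+dd*r)
E
```

```text
stud [ 0.48521057 -0.10343212  0.066     ] tool [ 0.03114446  0.00118817 -0.01309018] tcp [ 0.49208317 -0.13397445  0.05324558] rel eye [0.00144446 0.00028817]
stud [ 0.48509602 -0.10402156  0.066     ] tool [ 0.0318266   0.0008622  -0.01382361] tcp [ 0.49242695 -0.13509377  0.05237855] rel eye [ 2.12660251e-03 -3.78042466e-05]
[ 0.02989697  0.00066722 -0.0075    ]
(320, 232) tool [ 0.04037904  0.00113281 -0.0057801 ]
   world [ 0.4828864  -0.09457861  0.05858844]
(300, 290) tool [ 0.01661462 -0.00666546 -0.00579507]
   world [ 0.48136781 -0.11954269  0.05880993]
(340, 290) tool [ 0.01704562  0.00892198 -0.00668462]
   world [ 0.49632743 -0.11516492  0.05980506]
(292, 265) tool [ 0.02735762 -0.00952048 -0.00625124]
   world [ 0.47587826 -0.10987132  0.05912752]
[ 0.02989635  0.00080855 -0.0075    ]
(320, 232) tool [ 0.04016458  0.00113587 -0.00510055]
   world [ 0.48332027 -0.09592641  0.05722481]
(300, 290) tool [ 0.01711126 -0.00661108 -0.00681297]
   world [ 0.4816464  -0.1201817   0.05903651]
(340, 290) tool [ 0.01753895  0.00886082 -0.00769574]
   world [ 0.49649883 -0.11584761  0.06001782]
(292, 265) tool [ 0.0271396  -0.00955949 -0.00572309]
   world [ 0.47626482 -0.11123141  0.05786207]
```

Emit:
{"name": "play_rows", "arguments": {"motion": [[[-0.04,0,0,0,0],[-0.08,0,0,0,0],[-0.12,0,-0.04,0,0],[-0.14,0,-0.08,0,0],[-0.14,0,-0.08,0,0]]]}}

```text
clock: 20.65
tool_pos: [0.4923, -0.135, 0.0524]
tcp_rot: [0.003, 0.612, 0.791, 0.002]
ft_force: [2.3, 1.7, 6.9]
width: 0.0136
```

```bash
bash lk.sh 25;python3 - <<'E'
from h import *
c=load('s25');cv2.imwrite('pics/s25d.png',cv2.resize(c['img'][210:330,90:270,::-1],None,fx=4,fy=4,interpolation=cv2.INTER_CUBIC))
E
```

```text
[ 0.49226 -0.13504  0.05239] tip [ 0.5183 -0.2348  0.0317] F [2.3 1.7 6.9] M [-0.45 -0.71 -0.24]
[ 0.49228 -0.13504  0.05241] tip [ 0.5183 -0.2348  0.0317] F [ 2.3 -0.1  7.4] M [-0.46 -0.67 -0.21]
pred px (np.float64(158.97100278381737), np.float64(274.2016523840647))
```

View pics/m25.png

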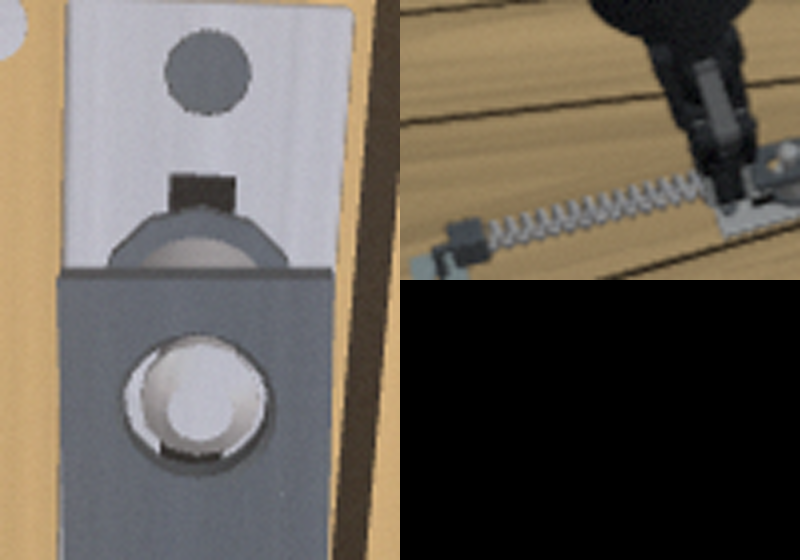

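View pics/s25d.png

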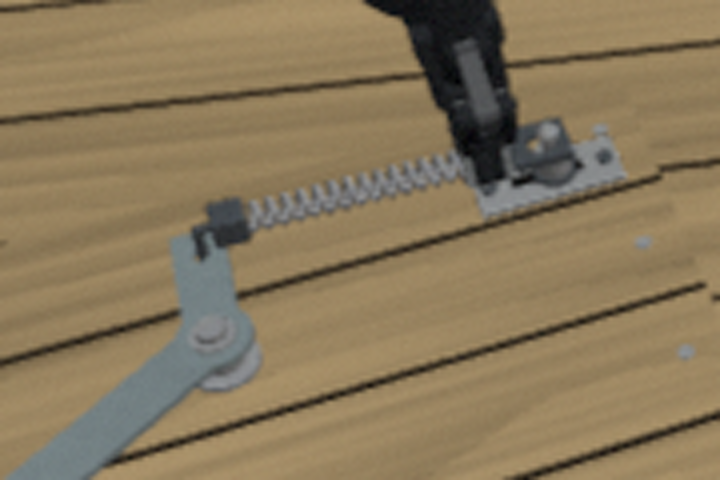

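```bash
python3 - <<'E'
from h import *
c=load('s25')
for z in (.051,.059,.0615,.064,.067,.070): 
    u,v=proj(c,np.array([.5268,-.2655,z])); print(z,u+1,v,'crop8',((u+1-130+.5)*10,(v-260+.5)*10))
A=np.mean([read_camera('scene')['img'].astype(float) for _ in range(4)],0).astype(np.uint8)
cv2.imwrite('pics/s26.png',cv2.resize(A[250:285,130:190,::-1],None,fx=12,fy=12,interpolation=cv2.INTER_CUBIC))
c=snap('top','t26');cv2.imwrite('pics/t26c.png',cv2.resize(c['img'][195:285,400:560,::-1],None,fx=5,fy=5,interpolation=cv2.INTER_CUBIC))
E
```

```text
0.051 139.87652752603083 273.17344513632577 crop8 (np.float64(103.76527526030827), np.float64(136.73445136325768))
0.059 138.66663193470322 270.3920214217402 crop8 (np.float64(91.66631934703219), np.float64(108.92021421740196))
0.0615 138.28504597951166 269.51479512838876 crop8 (np.float64(87.85045979511665), np.float64(100.14795128388755))
0.064 137.9017773396924 268.6337005186625 crop8 (np.float64(84.01777339692387), np.float64(91.33700518662522))
0.067 137.43961811525608 267.5712446869564 crop8 (np.float64(79.39618115256081), np.float64(80.7124468695639))
0.07 136.9750002932022 266.5031367958766 crop8 (np.float64(74.75000293202214), np.float64(70.03136795876628))
```

View pics/s26.png

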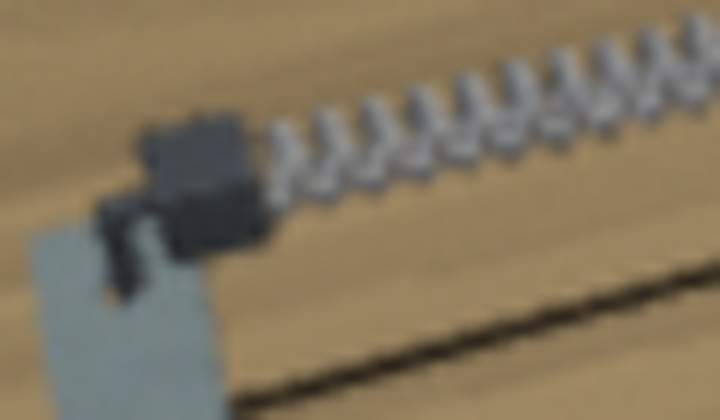

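View pics/t26c.png

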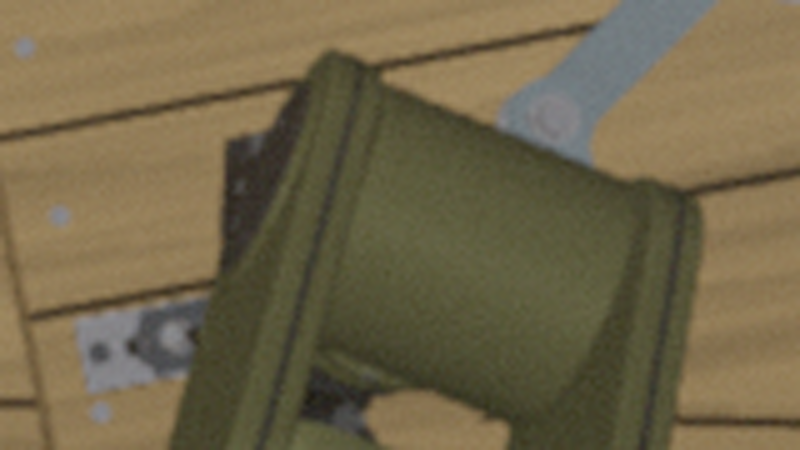

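Emit:
{"name": "play_rows", "arguments": {"motion": [[[0,0,-0.05,0,0],[0,0,-0.1,0,0],[0,0,-0.1,0,0.1],[0,0,-0.1,0,0.2],[0,0,-0.1,0,0.3],[0,0,-0.1,0,0.45],[0,0,-0.1,0,0.45],[0,0,-0.1,0,0.45]]], "grip_force": 20}}

```text
clock: 21.72
tool_pos: [0.4883, -0.1343, 0.0499]
tcp_rot: [-0.001, 0.612, 0.791, -0.0]
ft_force: [-0.1, -0.5, -0.2]
width: 0.0384
```

```bash
bash lk.sh 27;python3 - <<'E'
from h import *
c=load('s27');cv2.imwrite('pics/s27d.png',cv2.resize(c['img'][210:330,90:270,::-1],None,fx=4,fy=4,interpolation=cv2.INTER_CUBIC))
print(get_state()['width'])
E
```

```text
[ 0.48832 -0.13426  0.04985] tip [ 0.5142 -0.2339  0.0287] F [-0.1 -0.5 -0.2] M [-0.    0.03  0.04]
[ 0.48848 -0.13437  0.04996] tip [ 0.5144 -0.234   0.0288] F [-0.6  0.3  0.9] M [ 0.04 -0.04 -0.02]
pred px (np.float64(159.87286354860635), np.float64(273.5344949320545))
0.03859863998381119
```

View pics/m27.png

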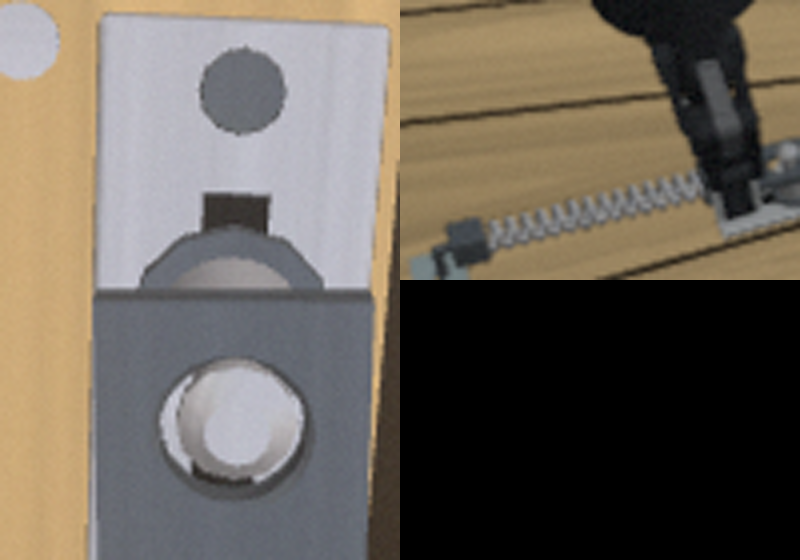

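View pics/s27d.png

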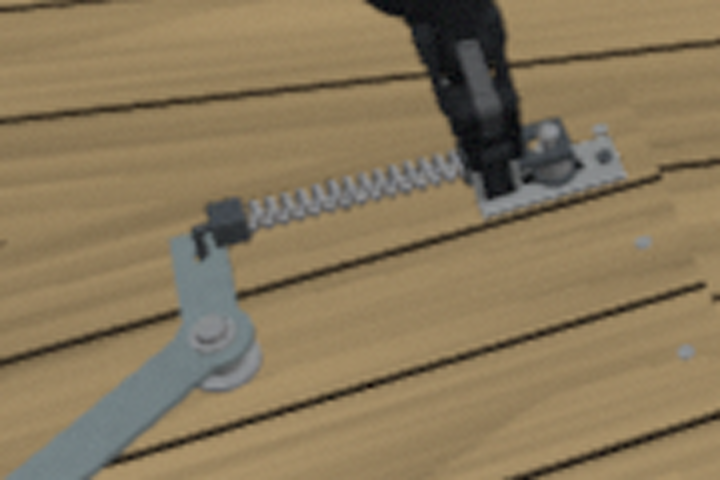

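Emit:
{"name": "play_rows", "arguments": {"motion": [[[0,0.15,0,0,0.5],[0,0.35,-0.2,0,0.55],[0,0.35,-0.8,0,0.55],[0,0.35,-2,0,0.55],[0,0.35,-4,0,0.55],[0,0.35,-6,0,0.4],[0,0.35,-8,0,0.2],[0,0.35,-9,0,0],[0,0.35,-9,0,0],[0,0.35,-9,0,0]]]}}

```text
clock: 22.7
tool_pos: [0.493, -0.134, 0.1414]
tcp_rot: [0.001, 0.612, 0.791, 0.0]
ft_force: [0.2, -0.3, -0.9]
width: 0.0001
```

```bash
python3 look.py s28; python3 - <<'E'
from h import *
s=get_state(); c=snap('wrist','w28'); np.save('pics/w28T.npy',wT(s,c));print(s['width'])
x=q2R(s['tcp_rot'])[:,0]; print('yaw',np.arctan2(x[1],x[0]))
c=load('s28');cv2.imwrite('pics/s28d.png',cv2.resize(c['img'][210:310,110:260,::-1],None,fx=5,fy=5,interpolation=cv2.INTER_CUBIC))
E
```

```text
[ 0.493   -0.13398  0.14143] tip [ 0.519  -0.2337  0.1205] F [ 0.2 -0.3 -0.9] M [-0.01  0.06  0.03]
[ 0.49226 -0.1337   0.14014] tip [ 0.5182 -0.2334  0.1191] F [ 0.9 -0.9  0. ] M [-0.02  0.01  0.02]
pred px (np.float64(147.61945367621146), np.float64(242.4613011784732))
0.0004143562137116043
yaw 1.8252441999796876
```

View pics/s28d.png

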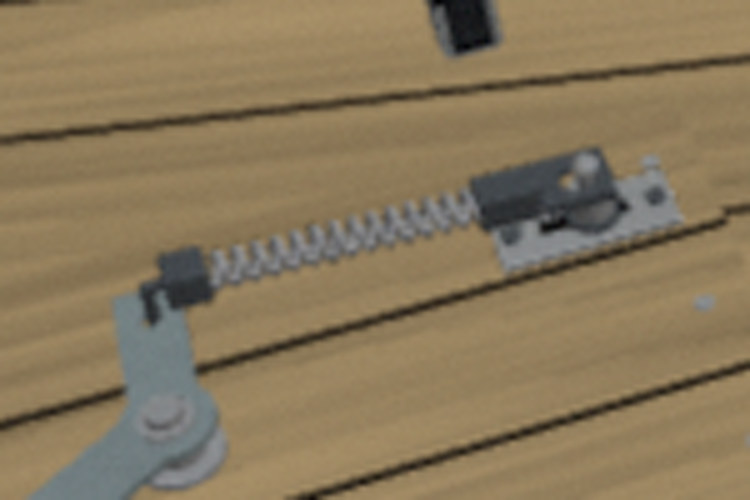

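View pics/w28.png

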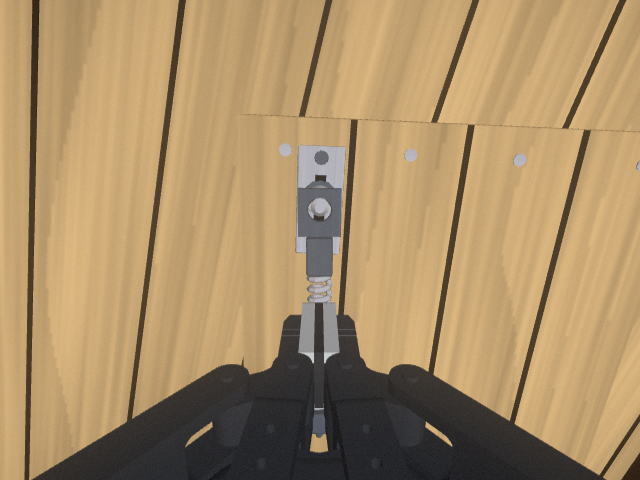

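Emit:
{"name": "play_rows", "arguments": {"motion": [[[-2,0,-1,0,0],[-5,0,-2,0,0],[-8.5,0,-3,0,0],[-12,0,-4,0,0],[-15.5,0,-4,0,0],[-18,0,-4,0,0],[-19,0,-4,0,0],[-19,0,-4,0,0],[-19,0,-4,0,0]]]}}

```text
clock: 23.6
tool_pos: [0.5398, -0.317, 0.179]
tcp_rot: [-0.002, 0.612, 0.791, 0.0]
ft_force: [0.2, -0.2, 0.3]
width: -0.0004
```

```bash
python3 - <<'E'
from h import *
s=get_state(); c=snap('wrist','w29'); np.save('pics/w29T.npy',wT(s,c));print(s['tool_pos'])
cv2.imwrite('pics/w29c.png',cv2.resize(c['img'][60:260,200:460,::-1],None,fx=3,fy=3,interpolation=cv2.INTER_CUBIC))
E
```

```text
[ 0.53979676 -0.31698818  0.17900596]
```

View pics/w29.png

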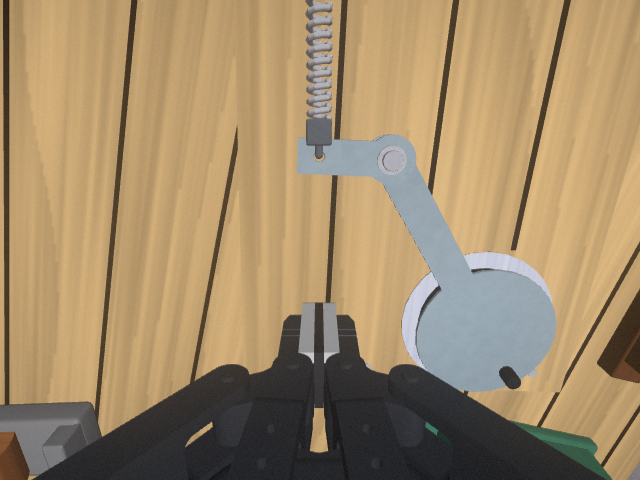

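View pics/w29c.png

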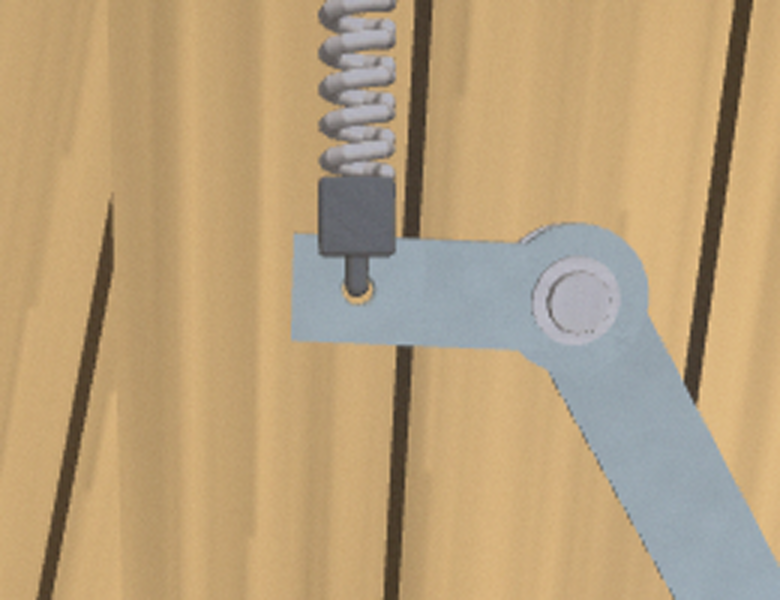

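```bash
python3 - <<'E'
from h import *
c=load('w29');T=np.load('pics/w29T.npy')
def W(u,v):
    r=np.median(c['range_z'][v-1:v+2,u-1:u+2]);o,d=ray(c,u,v,T);return o+d*r
for n,u,v in [('hookblock',319,132),('hb2',312,124),('hb3',326,140),('tail',340,157),('tail2',360,160),('tail left',305,168),('elbow',318,151)]: print(n,W(u,v).round(4))
P=lambda u,v,z:onz(c,200+(u+.5)/3-.5,60+(v+.5)/3-.5,z,T)
a,b=P(293,340,.051),P(520,350,.051);print('tail ang',np.arctan2(*(a-b)[[1,0]])-1.782-np.pi/2+2*np.pi)
a,b=P(293,234,.051),P(518,243,.051);print('tail ang',np.arctan2(*(a-b)[[1,0]])-1.782-np.pi/2+2*np.pi)
print('hole',P(358,291,.051),'piv',P(580,300,.057))
print('hb top',P(357,178,.07),P(357,254,.07))
# disc centre vs funnel mouth
piv=P(580,300,.057);ch=1.782; ux=np.array([np.sin(ch),-np.cos(ch)]);uy=np.array([np.cos(ch),np.sin(ch)])
print('funnel pred',piv[:2]+.09*ux-.135*uy)
print('disc',onz(c,485,321,.051,T))
E
```

```text
hookblock [ 0.5228 -0.2487  0.0742]
hb2 [ 0.5174 -0.2452  0.0733]
hb3 [ 0.5282 -0.2522  0.0747]
tail [ 0.5412 -0.2622  0.0511]
tail2 [ 0.5551 -0.2607  0.0516]
tail left [ 0.5197 -0.2755  0.0514]
elbow [ 0.5252 -0.2604  0.0687]
tail ang -0.0011431835676791735
tail ang 0.0038760678302240947
hole [ 0.52718676 -0.26564846  0.051     ] piv [ 0.57582182 -0.25439066  0.057     ]
hb top [ 0.52069297 -0.24141853  0.07      ] [ 0.52453122 -0.25621712  0.07      ]
funnel pred [ 0.69212295 -0.36752353]
disc [ 0.68718866 -0.35671833  0.051     ]
```

Emit:
{"name": "play_rows", "arguments": {"motion": [[[2,0,1,0,0],[4.5,0,3,0,0],[6.5,0.05,5.5,0,0],[6.8,0.05,8,0,0],[6.8,0.05,9,0,0],[6.8,0.05,9.3,0,0],[6.8,0.05,9.3,0,0],[6.8,0.05,9.3,0,0]]]}}

```text
clock: 24.32
tool_pos: [0.5248, -0.2523, 0.0891]
tcp_rot: [0.001, 0.612, 0.791, 0.0]
ft_force: [0.3, -0.6, -0.7]
width: -0.0003
```

```bash
python3 look.py s30
```

```text
[ 0.52482 -0.25235  0.08914] tip [ 0.5508 -0.3521  0.0683] F [ 0.3 -0.6 -0.7] M [-0.   -0.   -0.02]
[ 0.52509 -0.25269  0.08959] tip [ 0.5511 -0.3524  0.0688] F [ 0.7 -0.7  1.3] M [-0.03 -0.05 -0.01]
pred px (np.float64(83.18648407510494), np.float64(283.4693774025875))
```

View pics/s30c.png

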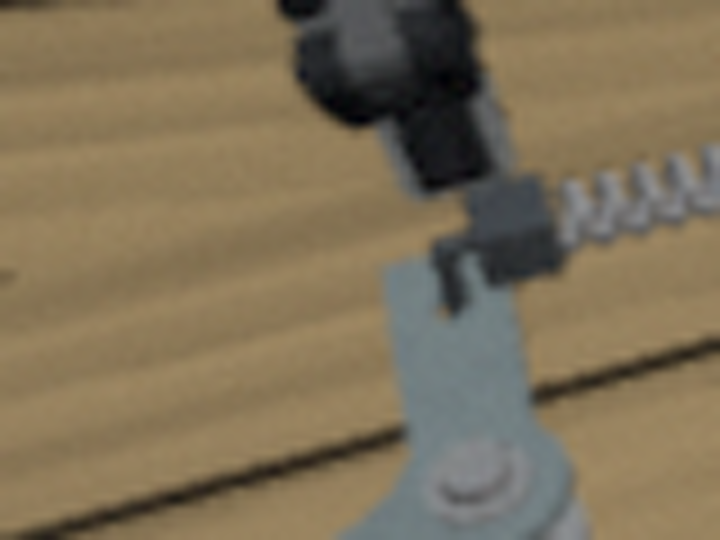

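Emit:
{"name": "play_rows", "arguments": {"motion": [[[0.2,-0.1,0.4,0,0],[0.2,-0.1,0.9,0,0],[0.2,-0.1,1.2,0,0],[0.2,-0.1,1.35,0,0],[0.2,-0.1,1.45,0,0],[0.2,-0.1,1.55,0,0],[0.2,-0.1,1.65,0,0],[0.2,-0.1,1.65,0,0]]]}}

```text
clock: 25.08
tool_pos: [0.5231, -0.2503, 0.0724]
tcp_rot: [0.001, 0.612, 0.791, 0.0]
ft_force: [-1.2, 1.0, 5.8]
width: -0.0001
```

```bash
python3 look.py s31
```

```text
[ 0.52307 -0.25031  0.07242] tip [ 0.549  -0.35    0.0515] F [-1.2  1.   5.8] M [0.19 0.23 0.01]
[ 0.52306 -0.25037  0.07241] tip [ 0.549  -0.3501  0.0515] F [-1.9  0.9  6.4] M [ 0.25  0.25 -0.04]
pred px (np.float64(88.34853242862013), np.float64(288.43025235368))
```

View pics/s31c.png

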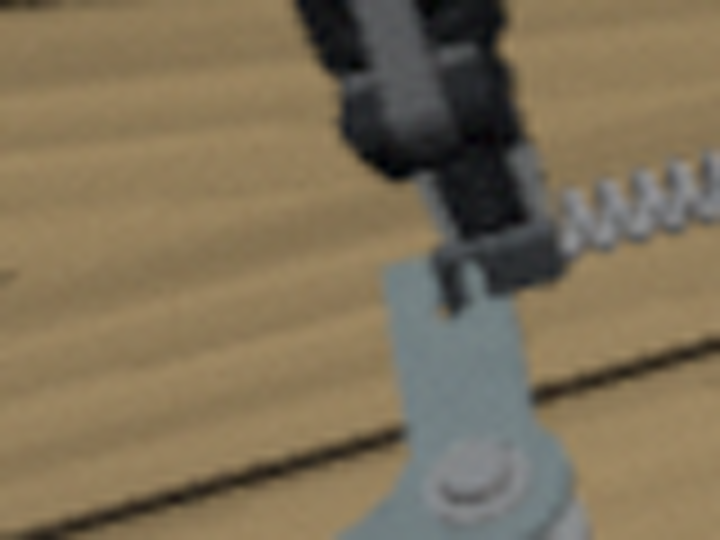

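Emit:
{"name": "play_rows", "arguments": {"motion": [[[0,0,0.08,0,0],[0,0,0.16,0,0],[0,0,0.24,0,0],[0,0,0.24,0,0]]]}}

```text
clock: 25.52
tool_pos: [0.5233, -0.2507, 0.0704]
tcp_rot: [0.001, 0.612, 0.791, 0.0]
ft_force: [-1.6, 0.6, 5.6]
width: -0.0005
```

Sliding steadily at about 6 N; I'll continue.

Emit:
{"name": "play_rows", "arguments": {"motion": [[[0,0,0.08,0,0],[0,0,0.16,0,0],[0,0,0.24,0,0],[0,0,0.24,0,0]]]}}

```text
clock: 25.85
tool_pos: [0.5233, -0.251, 0.0682]
tcp_rot: [0.001, 0.612, 0.791, -0.0]
ft_force: [-1.8, -0.0, 7.3]
width: -0.0
```

Emit:
{"name": "play_rows", "arguments": {"motion": [[[0,0,0.07,0,0],[0,0,0.14,0,0],[0,0,0.14,0,0]]]}}

```text
clock: 26.1
tool_pos: [0.5233, -0.2512, 0.067]
tcp_rot: [0.001, 0.612, 0.791, -0.0]
ft_force: [-3.4, -0.6, 8.0]
width: -0.0003
```

Emit:
{"name": "play_rows", "arguments": {"motion": [[[0,0,-0.3,0,0],[0,0,-1.5,0,0],[0,0,-4,0,0],[0,0,-7.5,0,0],[-3,0,-10.5,0,0],[-6,0,-11.5,0,0],[-6.8,0,-11.5,0,0],[-6.8,0,-11.5,0,0],[-6.8,0,-11.5,0,0]]]}}

```text
clock: 26.85
tool_pos: [0.5388, -0.3154, 0.1789]
tcp_rot: [-0.001, 0.612, 0.791, 0.0]
ft_force: [-0.6, 0.6, -0.5]
width: 0.0001
```

```bash
python3 look.py s32; python3 - <<'E'
from h import *
s=get_state(); c=snap('wrist','w32'); np.save('pics/w32T.npy',wT(s,c));T=wT(s,c);print(s['tool_pos'])
cv2.imwrite('pics/w32c.png',cv2.resize(c['img'][60:260,200:460,::-1],None,fx=3,fy=3,interpolation=cv2.INTER_CUBIC))
def W(u,v):
    r=np.median(c['range_z'][v-1:v+2,u-1:u+2]);o,d=ray(c,u,v,T);return o+d*r
for u,v in [(319,132),(312,124),(326,136),(345,157)]: print(W(u,v).round(4))
c=load('s32');cv2.imwrite('pics/s32d.png',cv2.resize(c['img'][210:310,110:260,::-1],None,fx=5,fy=5,interpolation=cv2.INTER_CUBIC))
E
```

```text
[ 0.53877 -0.31544  0.17886] tip [ 0.5646 -0.4151  0.1576] F [-0.6  0.6 -0.5] M [0.04 0.03 0.01]
[ 0.53848 -0.31469  0.17818] tip [ 0.5643 -0.4143  0.1569] F [ 1.2  0.5 -0.4] M [ 0.03 -0.03  0.01]
pred px (np.float64(19.59501150320159), np.float64(260.3898755969138))
[ 0.53846613 -0.31437572  0.17802417]
[ 0.5214 -0.2464  0.0671]
[ 0.5158 -0.2432  0.0561]
[ 0.5263 -0.2476  0.0669]
[ 0.543  -0.2587  0.0509]
```

View pics/w32.png

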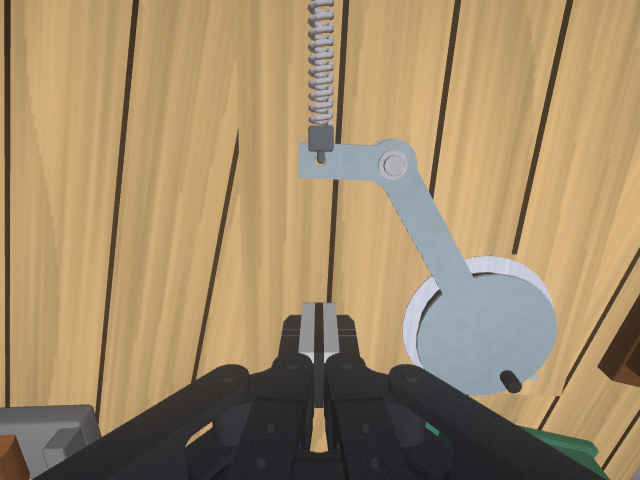

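View pics/s32d.png

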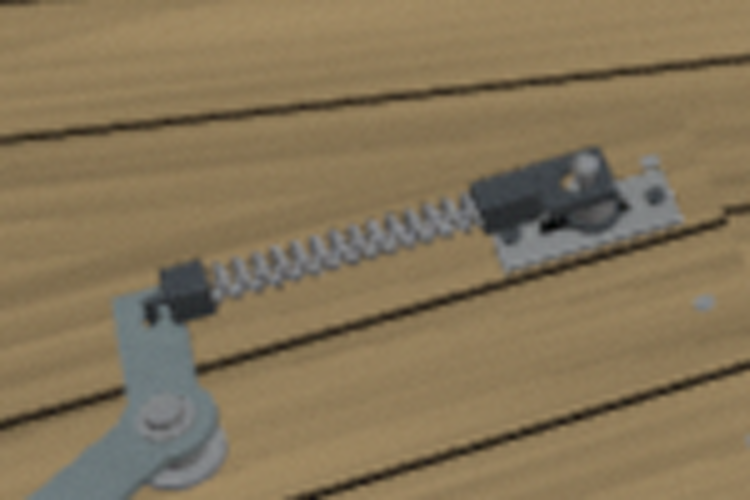

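Emit:
{"name": "play_rows", "arguments": {"motion": [[[2,0,0,0,0],[5,0,0,0,0],[8.5,0,0,0,0],[11,0,0,0,0],[13,0,0,0,0],[14,0,0,0,0],[14,0,0,0,0],[14,0,0,0,0]]]}}

```text
clock: 27.67
tool_pos: [0.5042, -0.1801, 0.1797]
tcp_rot: [0.0, 0.611, 0.792, -0.0]
ft_force: [0.3, -0.8, -0.1]
width: 0.0
```

```bash
python3 - <<'E'
from h import *
s=get_state(); c=snap('wrist','w33');T=wT(s,c);print(s['tool_pos'])
np.save('pics/w33T.npy',T)
cv2.imwrite('pics/w33c.png',cv2.resize(c['img'][60:260,240:400,::-1],None,fx=3,fy=3,interpolation=cv2.INTER_CUBIC))
E
```

```text
[ 0.50416385 -0.18008339  0.17968536]
```

View pics/w33c.png

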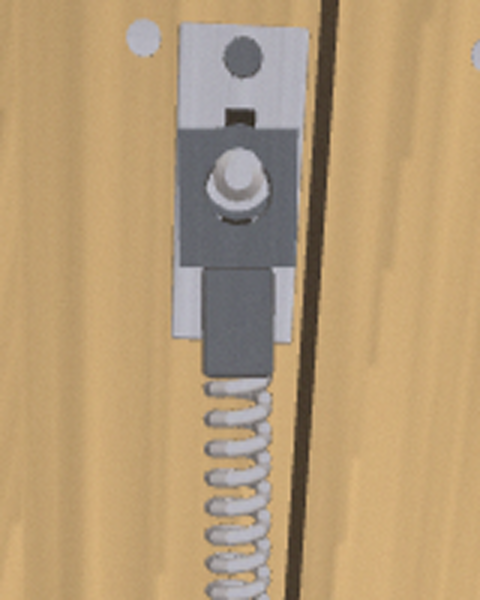

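```bash
python3 - <<'E'
from h import *
c=load('w33');T=np.load('pics/w33T.npy')
for u,v in [(185,150),(290,150),(190,250),(285,250),(238,300),(238,360),(238,175)]:
    U=240+u//3;V=60+v//3
    r=np.median(c['range_z'][V-1:V+2,U-1:U+2]);o,d=ray(c,U,V,T);print((u,v),(o+d*r).round(4))
s=get_state();print(s['clock'],s['tool_pos'])
E
```

```text
(185, 150) [ 0.4727 -0.1027  0.0573]
(290, 150) [ 0.4947 -0.0969  0.0581]
(190, 250) [ 0.479  -0.1224  0.0584]
(285, 250) [ 0.4996 -0.1171  0.0578]
(238, 300) [ 0.4919 -0.1298  0.064 ]
(238, 360) [ 0.4952 -0.1426  0.0639]
(238, 175) [ 0.4852 -0.1043  0.0666]
27.7167 [ 0.50438997 -0.18071913  0.17984026]
```

```bash
python3 -c "
from workcell import *
print(finish_job())"
```

```text
the job is handed in; nothing more can be done
None
```

I took the grey spring off the rack, dropped its hook through the hole in the cover's tail and drew the other end out until the cover swung shut. I then lowered the eye over the stud head, eased the pull onto the stud until the wrist felt almost none of it, and let go. The job was handed in at about 28 s with the robot clear of everything.

**Last checks:**
- **Cover:** shut to within about 0.004 rad in the image taken after release. I did not re-measure the angle after the final press, but it looked unchanged.
- **Hook:** seated. After release it sat about 7 mm high, held by friction in the hole, so I pressed its block down with about 6–8 N. The block top then read 67 mm, which matches resting on the tail.
- **Eye:** plate top at about 58 mm, below the underside of the stud head at 62 mm, so it sits on the neck and is held there.
- **Spring load:** the pull at the wrist was about 13 N at most. The spring was drawn out roughly 33–36 mm, under the 45 mm limit; I worked this out from positions and did not measure it directly.

**Disagreements:**
- The stud line sat about 7 mm to the side of the shut hole, where I had assumed it was straight ahead. I turned the spring by about 0.04 rad to suit.
- Under load the tool leaned slightly, so it ended up to about 3 mm from where I commanded it. I corrected this from the wrist images.
- When the gripper opened it sprang about 4 mm sideways. The spring did not come off the stud.

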